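# Set up and hold the bead dish for a product photo

### The arm

A 7-joint arm with a two-finger parallel gripper is mounted at the origin on the work surface. World frame = base frame: x ahead of the robot, y to its left, z up, the work surface at z = 0. Lengths are in m, angles in rad, forces in N, time in s.
With the tool pointing down it reaches from about 0.425 to 1.025 m from the base axis. Payload 9.4 kg.
Tool frame: the origin (TCP) lies midway between the tips of the shut fingers; the grasp point (between the pads) lies 19 mm behind it; z points along the fingers, y is the line along which they close (so a half turn about z gives the same grasp; the last joint's range is limited). The gripper opens to 93 mm and grips with 3 to 60 N. Pads are 15 mm wide; open, the fingers measure 128 mm over their backs; the gripper's body (75 mm by 188 mm) begins 65 mm behind the grasp point.
Start: joints at [1.126, 0.599, -0.003, 1.599, 0.002, 0.943, -0.08], TCP at [0.261, -0.677, 0.184] pointing down, gripper open.
Joint ranges: [-2.57, 2.57], [-0.35, 1.97], [-1.29, 1.29], [0.11, 2.56], [-1.05, 4.19], [0.11, 1.86], [-2.63, 2.63]. Speed limits (rad/s): [2.22, 2.22, 3.01, 3.01, 3.14, 3.14, 3.14].

### API

Orientations are given as a unit quaternion [x, y, z, w].
In Python, from station import ctrl gives the robot as it stands.
- The arm moves only by the tool send_rows, never from a script. Its argument "motion" is a list of rows, each an object of numbers: "fingers": the finger opening in cm, from 0 to 9.3; "dx", "dy", "dz": the shift along the tool's x, y, z in cm; "rx", "ry", "rz": the turn, a rotation vector about the tool's x, y, z in rad. A call has 1 to 10 rows; each row is the pose to reach, as a shift and turn from the pose commanded when the call began, along the tool's axes at that moment; what a row does not reach only later rows make up. A row lasts 1/10 s, in which the tool goes at most 50 mm and 8.59 degrees, less where a joint would pass 70% of its speed; a pose out of reach is approached as far as the arm can. A call with a gripper value outside its range is refused whole. The fingers move at their own pace and stop on an object; "newtons" is the grip in N (left out, the last holds). Time passes only in rows, so rows that repeat a pose let the fingers close. It gives the time, the measured TCP pose, the force, the opening and the grip force at its end, in the units of the state.
- ctrl.get_obs(): the state, without advancing time (a new reading comes with each control period).
- ctrl.camera(name): name is "scene" or "side" or "wrist"; returns a dict with "img" (480x640x3 uint8, red, green, blue), "intrinsics" (3x3 intrinsics, pixels), "k1" (the pictures are not rectified: a ray, as slopes to the right and down, at radius r is drawn at 1 + k1 r^2 times it, then the intrinsics apply), "R" (3x3) and "t" (3): a world point X has camera coordinates R X + t. Camera axes: x right, y down, z forward; pixel columns grow to the right and rows downward; lengths in m; the calibration is good to about 2 mm. A picture is of the moment at which its call begins. There is no depth.
- ctrl.finish_job(): hands the job in; it is judged then, once.
The state is a dict: "t": time; "qpos": joint angles; "joint_vel": joint speeds; "effort": joint torques, N m; "tcp_pos": TCP position; "orientation": TCP orientation; "contact_force": force on the tool from outside, world axes, zero at the start; "moment": the same for the moment, N m; "opening": finger opening in m; "finger_force": force on a finger pad.
Only numpy, scipy, OpenCV 4.12 (cv2) and the standard library are available. Lean on these libraries where they do the work, as an engineer would, in place of code of your own. Each camera call takes 0.05 s, during which the arm holds its last target. There are 200 camera calls.

### The job

Set up the shop's product photo: take the plywood backing board out of its rack and slide it fully home into the slot of the photo stand, and let go of it. Then pick up the hoop-handled dish by its handle, turn it a quarter turn so that the handle runs parallel to the board, and finish still holding it level and steady, centred over the round mark about 8 cm above the deck. Never tip the dish or let the loose ball in it roll out of the inlaid ring, and leave everything else on the table undisturbed.

Things in the scene. Friction and masses are not known exactly. Their poses are not given: they have to be found in the camera images.
- board: plain plywood backing board standing upright in the storage rack: 8 mm thick (its x), 120 mm long (its y), 110 mm tall (its z); 70 g. Origin: centre of its lower edge. Both faces are alike.
- rack: low wooden storage rack fixed to the table, 70 x 150 mm, with one loose groove along its y, 11 mm wide, from 8 to 30 mm above the table, in which the board stands; about 0.3 m to the left or right of the robot's midline. Origin: centre of its underside.
- stand: wooden photo stand fixed to the table: deck 200 mm (its x) by 160 mm (its y), top 15 mm above the table; across the end nearest the robot runs a bar 146 mm long with the slot, and on the rest of the deck is the round mark. Origin: centre of its underside; x from the slot to the mark, y along the slot.
- slot (a point): centre of the slot's floor, 15 mm above the table. The slot runs along the stand's y: 10.5 mm wide, 130 mm long, closed at both ends, 25 mm deep (bar top 40 mm above the table), its two long lips flared by about 2 mm in the top 5 mm.
- mark (a point): centre of the round mark (thin dark circle of 70 mm diameter with a dot) on the deck's top, 15 mm above the table, 115 mm from the slot on the side away from the robot.
- dish: loose round wooden dish, 142 mm across, rim 28 mm high, about 220 g, with a rigid hoop handle: two uprights at the rim and a bar 12 mm wide, 12 mm tall, 143 mm long along the dish's y, 91 to 103 mm above the foot, at first pointing roughly away from the robot. Inside it slopes 10 degrees down to the centre; a dark ring of 64 mm diameter is inlaid. Origin: centre of its foot; z up.
- dish_grip (a point): middle of the dish's handle bar, 97 mm above its foot.
- ball_center (a point): centre of a loose white ceramic ball, 32 mm diameter, 40 g, free to roll in the middle of the dish (its top is 42 mm above the dish's foot).
- figure: bystander: terracotta figurine, 44 mm wide, 94 mm tall, loose; not to be disturbed. Origin: centre of its underside.
- jar: bystander: clear jar with steel lid, 56 mm wide, 85 mm tall, loose; not to be disturbed. Origin: centre of its underside.
- crate: bystander: small open plywood crate, 90 x 110 x 55 mm tall, loose; not to be disturbed. Origin: centre of its underside.
- tape: bystander: pale roll of tape lying flat, 80 mm wide, 24 mm tall, loose; not to be disturbed. Origin: centre of its underside.
- saucer: bystander: plain white ceramic saucer without handle, 100 mm wide, 16 mm tall, loose; not to be disturbed. Origin: centre of its underside.
- offcut: bystander: small plywood offcut lying flat, 90 x 60 x 8 mm, loose; not to be disturbed. Origin: centre of its underside.
- cup: bystander: steel cup, 70 mm wide, 85 mm tall, loose; not to be disturbed. Origin: centre of its underside.
Mind the look-alikes: they are no part of the job. What is shaped like the dish but red is not meant.

How it is judged:
On the way, in this order (a step that is already met when the one before it is completed fails the run):
1. the board is fully home in the stand's slot and let go (z of board in the frame of slot between -0.004 and 0.004 m and x of board in the frame of slot between -0.005 and 0.005 m and y of board in the frame of slot between -0.009 and 0.009 m and angle between board's own z axis and vertical below 0.14 rad and angle between the y axis of board and the y axis of stand, either way round below 0.08 rad and contact force between the fingers and board below 0.1 N and height (world z) of dish below 0.02 m), for 0.2 s.
2. the dish is lifted clear by the gripper (height (world z) of dish above 0.05 m and contact force between the fingers and dish above 1 N), for 0.2 s.
At the end, for the whole second after the job is handed in: board let go in the slot, lower edge within 4 mm of its floor; gripper holds the dish at rest, foot 50-110 mm above the deck, within 25 mm sideways of the mark, touching neither stand nor board, tilt < 0.1 rad, handle within 0.14 rad of the slot direction, ball within 25 mm of dish centre (z of board in the frame of slot between -0.004 and 0.004 m and x of board in the frame of slot between -0.005 and 0.005 m and y of board in the frame of slot between -0.009 and 0.009 m and angle between board's own z axis and vertical below 0.14 rad and angle between the y axis of board and the y axis of stand, either way round below 0.08 rad and contact force between each of the fingers, dish and board below 0.1 N and contact force between the fingers and dish above 1 N and horizontal distance between dish and mark below 0.025 m and z of dish in the frame of mark between 0.05 and 0.11 m and angle between the y axis of dish and the y axis of stand, either way round below 0.14 rad and angle between dish's own z axis and vertical below 0.1 rad and horizontal distance between ball_center and dish below 0.025 m and linear speed of dish below 0.03 m/s and angular speed of dish below 0.2 rad/s and contact force between dish and stand below 0.1 N); the arm keeps its last pose, push and grip.
It fails at once if the ball's centre leaves the inlaid ring (more than 34 mm from the dish's centre) (horizontal distance between ball_center and dish above 0.034 m).
It fails at once if the dish is tipped by more than 0.25 rad (angle between dish's own z axis and vertical above 0.25 rad).
It fails at once if a bystander is moved by more than 25 mm (distance of any of figure, jar, crate, tape, saucer, offcut, cup from where it was at the start of the episode above 0.025 m).
It also fails if it takes over 72 s, if anything falls off the work surface, if the arm or the gripper's body presses on something with over 40 N, if the wrist force passes 120 N, or if a joint passes its speed limit or range.

## Working session

There is one attempt and no reset: what is moved stays moved. The work goes in short steps, Python scripts to look and compute and a tool call to move; the robot and the scene stay as the last step left them, time stands still between calls to the robot, and variables do not carry over. Pictures are saved under pics/ and viewed, at most 10 in all, crops included, and the job is handed in when it is done.

Besides the shell and the picture viewer there is one more tool, called after "Call:" as name(argument=value, ...) on one line, values as JSON. send_rows: Moves the arm, as the interface text tells. Its arguments: {"type":"object","properties":{"motion":{"type":"array"},"newtons":{"type":"number"}},"required":["motion"]}

```bash
mkdir -p pics; ls
python3 - <<'E'
from station import ctrl
import cv2,numpy as np
for n in("scene","side"):
    c=ctrl.camera(n);cv2.imwrite(f"pics/{n}0.png",c["img"][:,:,::-1])
    print(n,c["intrinsics"],c["k1"],-np.array(c["R"]).T@c["t"],np.array(c["R"])[2])
print(ctrl.get_obs())
E
```

```text
pics
scene [[609.70669829   0.         304.49730048]
 [  0.         609.70669829 241.90346007]
 [  0.           0.           1.        ]] 0.03321515531955666 [1.01020589 0.64886151 1.49748131] [-0.31023977 -0.39337469 -0.86545227]
side [[622.86905023   0.         318.40146322]
 [  0.         622.86905023 241.75022086]
 [  0.           0.           1.        ]] -0.024451158738753493 [0.15362799 0.98134271 1.32806649] [ 0.2303886  -0.59872623 -0.76710364]
{'t': 0.1, 'qpos': array([ 1.12633263,  0.60003273, -0.00253562,  1.6000351 ,  0.00176957,
        0.94291563, -0.07980006]), 'joint_vel': array([ 0.00066339, -0.000424  ,  0.00155848, -0.00219265,  0.00058137,
        0.00140304, -0.00080294]), 'effort': array([ 4.95622502e-03, -7.66551375e+01,  1.50177777e+00, -2.52936941e+01,
       -5.23170840e-02,  1.35921972e-02,  3.21244283e-05]), 'tcp_pos': array([ 0.26047189, -0.67607641,  0.1830607 ]), 'orientation': array([ 9.83137960e-01,  1.82864076e-01, -1.80403809e-04, -6.70428387e-04]), 'contact_force': array([-0.57215629, -1.48973197, -0.65267161]), 'moment': array([-0.00517388, -0.04376102, -0.01439049]), 'finger_force': 0.0, 'opening': 0.09306421497156472}
```

View pics/scene0.png

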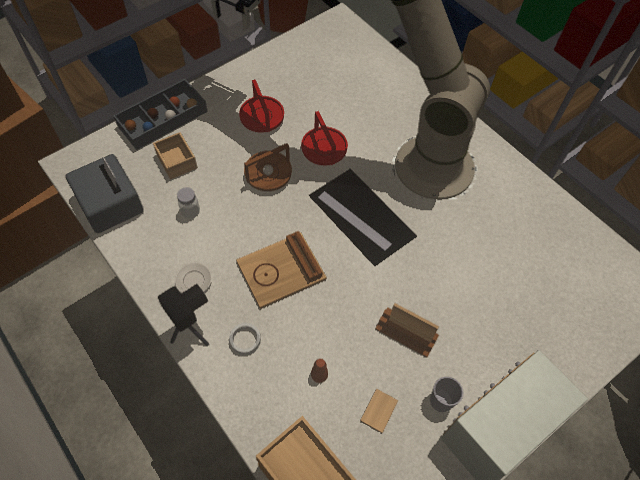

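View pics/side0.png

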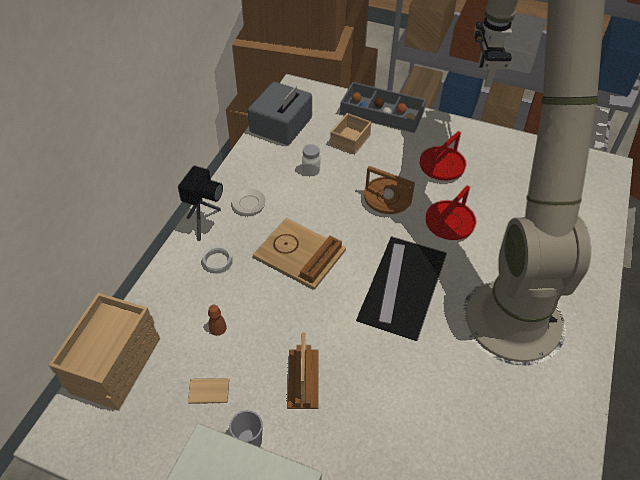

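Candidates for the dish are at scene (268,170), wooden, and at (262,113) and (324,145), both red. The red ones are the look-alikes, so the brown wooden one with the white ball fits. The board is the thin upright in the rack at scene (408,325) / side (303,350). The stand is at scene (280,268) / side (298,252). Next I'll confirm all three in one enlarged crop.

```bash
cat > h.py <<'E'
from station import ctrl
import cv2,numpy as np
def ray(c,p):
    K=c["intrinsics"];p=np.atleast_2d(np.array(p,float))
    d=(p-[K[0,2],K[1,2]])/[K[0,0],K[1,1]];u=d.copy()
    for _ in range(8):u=d/(1+c["k1"]*(u**2).sum(1,keepdims=True))
    R=np.array(c["R"]);v=np.c_[u,np.ones(len(u))]@R
    return -R.T@np.array(c["t"]),v
def plane(c,p,z):
    o,v=ray(c,p);return o+v*((z-o[2])/v[:,2])[:,None]
def proj(c,X):
    q=np.atleast_2d(X)@np.array(c["R"]).T+np.array(c["t"]);u=q[:,:2]/q[:,2:];u=u*(1+c["k1"]*(u**2).sum(1,keepdims=True))
    K=c["intrinsics"];return u*[K[0,0],K[1,1]]+[K[0,2],K[1,2]]
def tri(c1,p1,c2,p2):
    a,u=ray(c1,p1);b,v=ray(c2,p2);u=u[0];v=v[0]
    s=np.linalg.lstsq(np.c_[u,-v],b-a,rcond=None)[0]
    A=a+s[0]*u;B=b+s[1]*v;return (A+B)/2,np.linalg.norm(A-B)
def panel(img,x,y,s=2.8,w=266,h=300):
    M=np.array([[s,0,-s*x],[0,s,-s*y]],float)
    o=cv2.warpAffine(img[:,:,::-1].copy(),M,(w,h),flags=cv2.INTER_CUBIC)
    for k in range(0,int(w/s)+1):
        if (x+k)%10==0:cv2.line(o,(int(k*s),0),(int(k*s),6 if (x+k)%50 else 14),(0,255,255),1)
    for k in range(0,int(h/s)+1):
        if (y+k)%10==0:cv2.line(o,(0,int(k*s)),(6 if (y+k)%50 else 14,int(k*s)),(0,255,255),1)
    return o
E
python3 - <<'E'
from h import *
a=ctrl.camera("scene");b=ctrl.camera("side")
import pickle;pickle.dump((a,b),open("c0.pkl","wb"))
o=np.vstack([np.hstack([panel(a["img"],*p) for p in((225,125),(233,215),(365,270))]),np.hstack([panel(b["img"],*p) for p in((345,140),(250,200),(258,320))])])
cv2.imwrite("pics/crop1.png",o)
E
```

```text
(no output)
```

View pics/crop1.png

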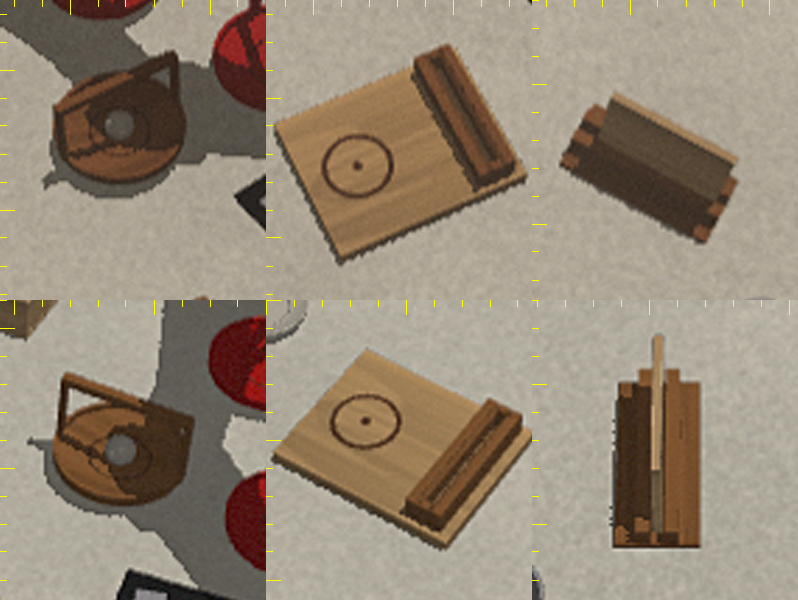

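The crop confirms all three. The brown wooden dish with the ball is at scene (267,169) and its handle bar runs from scene (244.6,163.6) to (287.5,145.4). The stand's dot is at scene (265.5,274.3). The board's top edge runs from scene (394,304) to (438,327).

Run:
```python
from h import *
import pickle;a,b=pickle.load(open("c0.pkl","rb"));np.set_printoptions(precision=4,suppress=True)
S=lambda x,y,ox,oy,x0,y0:[x0+(x-ox)/2.8-.0,y0+(y-oy)/2.8]
P=lambda n,p,q:print(n,*tri(a,p,b,q))
P("h1",S(55,108,0,0,225,125),S(65,377,0,300,345,140))
P("h2",S(175,57,0,0,225,125),S(190,420,0,300,345,140))
P("ball",S(120,124,0,0,225,125),S(121,449,0,300,345,140))
st=lambda x,y:S(x,y,266,0,233,215); st2=lambda x,y:S(x,y,266,300,250,200)
P("mark",st(357,166),st2(365.5,421))
print("mark pl",plane(a,st(357,166),.015),plane(b,st2(365.5,421),.015))
print("bar scene",plane(a,[st(415,60),st(452,45),st(515,167),st(477,184)],.04))
print("bar side",plane(b,[st2(489,399),st2(522,414),st2(438,524),st2(405,508)],.04))
print("slot scene",plane(a,[st(433,62),st(495,170)],.04));print("deck scene",plane(a,[st(274,127),st(340,262),st(527,177)],.015))
print("deck side",plane(b,[st2(366,349),st2(274,457),st2(445,545),st2(532,432)],.015))
r=lambda x,y:S(x,y,532,0,365,270); r2=lambda x,y:S(x,y,532,300,258,320)
print("board top",plane(a,[r(613,94),r(737,159)],.118),plane(b,[r2(653,336),r2(663,336),r2(663,470),r2(653,470)],.118))
print("rack side base",plane(b,[r2(613,547),r2(700,547)],0), "top",plane(b,[r2(617,385),r2(700,382)],.03))
print("rack scene top",plane(a,[r(560,165),r(705,242)],0))
```

```text
h1 [ 0.4905 -0.2899  0.102 ] 0.006627835725869496
h2 [ 0.3545 -0.2684  0.1074] 0.0011270269309986574
ball [ 0.4212 -0.2786  0.0331] 0.004401400669983708
mark [ 0.6276 -0.0044  0.0193] 0.004448657284317207
mark pl [[ 0.6254 -0.0086  0.015 ]] [[ 0.6297 -0.0051  0.015 ]]
bar scene [[ 0.5174 -0.0583  0.04  ]
 [ 0.4777 -0.0499  0.04  ]
 [ 0.5124  0.0951  0.04  ]
 [ 0.5524  0.0873  0.04  ]]
bar side [[ 0.5204 -0.0565  0.04  ]
 [ 0.4841 -0.0505  0.04  ]
 [ 0.5102  0.1016  0.04  ]
 [ 0.5453  0.0959  0.04  ]]
slot scene [[ 0.5046 -0.0456  0.04  ]
 [ 0.5296  0.086   0.04  ]]
deck scene [[ 0.6652 -0.0931  0.015 ]
 [ 0.6973  0.0641  0.015 ]
 [ 0.5013  0.1011  0.015 ]]
deck side [[ 0.6671 -0.0925  0.015 ]
 [ 0.6935  0.069   0.015 ]
 [ 0.5021  0.1045  0.015 ]
 [ 0.4736 -0.0527  0.015 ]]
board top [[0.4472 0.2953 0.118 ]
 [0.403  0.4059 0.118 ]] [[0.4548 0.3007 0.118 ]
 [0.4473 0.2977 0.118 ]
 [0.4022 0.4077 0.118 ]
 [0.4092 0.4105 0.118 ]]
rack side base [[0.438  0.4306 0.    ]
 [0.3723 0.4044 0.    ]] top [[0.4865 0.3071 0.03  ]
 [0.4223 0.2784 0.03  ]]
rack scene top [[0.487  0.2892 0.    ]
 [0.4309 0.4261 0.    ]]
```

```bash
cat >> h.py <<'E'
from scipy.spatial.transform import Rotation as Ro
def Rt(psi):
    p=np.radians(psi);return np.array([[np.cos(p),np.sin(p),0],[np.sin(p),-np.cos(p),0],[0,0,-1]])
def go(x,y,z,psi,frm=None):
    "numbers for a move to TCP x,y,z (m), psi = heading of tool x (deg)"
    o=ctrl.get_obs();R0=Ro.from_quat(o["orientation"]).as_matrix();p=o["tcp_pos"]
    if frm:p=np.array(frm[:3]);R0=Rt(frm[3])
    d=R0.T@(np.array([x,y,z])-p)*100;r=Ro.from_matrix(R0.T@Rt(psi)).as_rotvec()
    print("t",round(o["t"],2),"d",np.round(d,2),"r",np.round(r,4),"| psi now",round(np.degrees(np.arctan2(R0[1,0],R0[0,0])),2))
E
python3 - <<'E'
from h import *
go(.5,-.2,.26,66)
go(.44,.35,.26,112,frm=(.5,-.2,.26,66))
E
```

```text
t 0.2 d [ 39.47 -35.83  -7.64] r [-1.00e-03 -3.00e-04 -7.84e-01] | psi now 21.08
t 0.2 d [ 47.8  -27.85   0.  ] r [ 0.      0.     -0.8029] | psi now 66.0
```

Call:
send_rows(motion=[{"dz": -5, "fingers": 9.3}, {"dx": 3, "dy": -3, "dz": -7.6, "rz": -0.1}, {"dx": 39.5, "dy": -35.8, "dz": -7.6, "rz": -0.784}, {"dx": 39.5, "dy": -35.8, "dz": -7.6, "rz": -0.784}, {"dx": 39.5, "dy": -35.8, "dz": -7.6, "rz": -0.784}, {"dx": 39.5, "dy": -35.8, "dz": -7.6, "rz": -0.784}, {"dx": 39.5, "dy": -35.8, "dz": -7.6, "rz": -0.784}, {"dx": 39.5, "dy": -35.8, "dz": -7.6, "rz": -0.784}, {"dx": 39.5, "dy": -35.8, "dz": -7.6, "rz": -0.784}, {"dx": 39.5, "dy": -35.8, "dz": -7.6, "rz": -0.784}])

```text
invalid input at $.motion[0]: expected keys fingers, dx, dy, dz, rx, ry, rz
```

Run:
```python
from h import *
o=ctrl.get_obs();print(o["tcp_pos"],o["qpos"])
go(.44,.35,.26,112)
```

```text
[ 0.26056589 -0.67621634  0.18327437] [ 1.12627619  0.59984447 -0.00252786  1.599818    0.00180658  0.94289662
 -0.07979667]
t 0.2 d [ 53.65 -89.31  -7.59] r [-8.0000e-04 -7.0000e-04 -1.5869e+00] | psi now 21.08
```

All seven keys are required in every row.

Call:
send_rows(motion=[{"fingers": 9.3, "dx": 0, "dy": 0, "dz": -5, "rx": 0, "ry": 0, "rz": 0}, {"fingers": 9.3, "dx": 3, "dy": -3, "dz": -7.6, "rx": 0, "ry": 0, "rz": -0.1}, {"fingers": 9.3, "dx": 39.5, "dy": -35.8, "dz": -7.6, "rx": 0, "ry": 0, "rz": -0.784}, {"fingers": 9.3, "dx": 39.5, "dy": -35.8, "dz": -7.6, "rx": 0, "ry": 0, "rz": -0.784}, {"fingers": 9.3, "dx": 39.5, "dy": -35.8, "dz": -7.6, "rx": 0, "ry": 0, "rz": -0.784}, {"fingers": 9.3, "dx": 39.5, "dy": -35.8, "dz": -7.6, "rx": 0, "ry": 0, "rz": -0.784}, {"fingers": 9.3, "dx": 39.5, "dy": -35.8, "dz": -7.6, "rx": 0, "ry": 0, "rz": -0.784}, {"fingers": 9.3, "dx": 39.5, "dy": -35.8, "dz": -7.6, "rx": 0, "ry": 0, "rz": -0.784}, {"fingers": 9.3, "dx": 39.5, "dy": -35.8, "dz": -7.6, "rx": 0, "ry": 0, "rz": -0.784}, {"fingers": 9.3, "dx": 39.5, "dy": -35.8, "dz": -7.6, "rx": 0, "ry": 0, "rz": -0.784}])

```text
t: 1.2
tcp_pos: [0.4598, -0.2795, 0.2599]
orientation: [0.839, 0.544, -0.0, 0.0]
contact_force: [0.8, -0.9, 0.4]
opening: 0.0928
finger_force: 0.0
```

Run:
```python
from h import *
o=ctrl.get_obs();print(o["tcp_pos"],o["qpos"])
go(.44,.35,.26,112)
go(.5,.02,.26,90)
```

```text
[ 0.4598225  -0.27949719  0.25993559] [ 0.67467326  0.30437311 -0.30443529  1.92333923  0.11253528  0.92988078
 -0.1032833 ]
t 1.2 d [ 5.669e+01 -2.744e+01 -2.000e-02] r [ 2.000e-04  3.000e-04 -8.032e-01] | psi now 65.98
t 1.2 d [ 2.899e+01 -8.520e+00 -1.000e-02] r [ 2.000e-04  2.000e-04 -4.193e-01] | psi now 65.98
```

Call:
send_rows(motion=[{"fingers": 9.3, "dx": 29.4, "dy": -7.6, "dz": 0, "rx": 0, "ry": 0, "rz": -0.2276}, {"fingers": 9.3, "dx": 29.4, "dy": -7.6, "dz": 0, "rx": 0, "ry": 0, "rz": -0.2276}, {"fingers": 9.3, "dx": 29.4, "dy": -7.6, "dz": 0, "rx": 0, "ry": 0, "rz": -0.2276}, {"fingers": 9.3, "dx": 29.4, "dy": -7.6, "dz": 0, "rx": 0, "ry": 0, "rz": -0.2276}, {"fingers": 9.3, "dx": 29.4, "dy": -7.6, "dz": 0, "rx": 0, "ry": 0, "rz": -0.2276}, {"fingers": 9.3, "dx": 29.4, "dy": -7.6, "dz": 0, "rx": 0, "ry": 0, "rz": -0.2276}, {"fingers": 9.3, "dx": 29.4, "dy": -7.6, "dz": 0, "rx": 0, "ry": 0, "rz": -0.2276}, {"fingers": 9.3, "dx": 29.4, "dy": -7.6, "dz": 0, "rx": 0, "ry": 0, "rz": -0.2276}, {"fingers": 9.3, "dx": 29.4, "dy": -7.6, "dz": 0, "rx": 0, "ry": 0, "rz": -0.2276}])

```text
t: 2.1
tcp_pos: [0.5093, 0.0168, 0.2596]
orientation: [0.772, 0.636, -0.0, 0.0]
contact_force: [-0.0, -0.6, -0.6]
opening: 0.0932
finger_force: 0.0
```

Run:
```python
from h import *
import pickle
c=ctrl.camera("wrist");pickle.dump(c,open("w1.pkl","wb"));cv2.imwrite("pics/w1.png",c["img"][:,:,::-1])
print(-np.array(c["R"]).T@c["t"],np.array(c["R"]));o=ctrl.get_obs();print(o["tcp_pos"])
a=ctrl.camera("scene")
go(.43,.354,.26,112)
```

```text
[0.52386207 0.09276929 0.46034155] [[ 0.98150256 -0.19144288 -0.00153483]
 [-0.18329746 -0.94199607  0.28115021]
 [-0.05527001 -0.27566832 -0.95966255]]
[0.50926995 0.01635677 0.25959065]
t 2.2 d [ 31.6  -14.3   -0.05] r [-5.000e-04  6.000e-04 -5.781e-01] | psi now 78.88
```

View pics/w1.png

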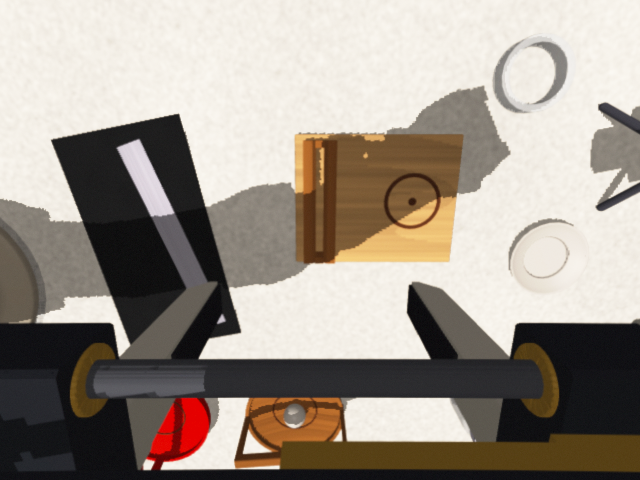

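The wrist picture shows the stand nearly square to the tool. The bar is at columns 303–336 and rows 138–263, and the mark dot is at (412,202). The dish is at the lower edge, around (295,413).

Run:
```python
from h import *
import pickle;np.set_printoptions(precision=4,suppress=True)
c=pickle.load(open("w1.pkl","rb"));im=c["img"]
print("mark",plane(c,[412,202],.015))
q=plane(c,[(304,138),(336,138),(336,263),(303,263)],.04);print(q,q.mean(0),np.degrees(np.arctan2(*(q[0]-q[3])[:2])),np.degrees(np.arctan2(*(q[1]-q[2])[:2])))
g=im.astype(int).sum(2)
for r in (145,160,180,200,220,240,258):print(r,g[r,296:344])
print("deck",plane(c,[(295,134),(463,134),(449,262),(296,261)],.015))
```

```text
mark [[ 0.6274 -0.0078  0.015 ]]
[[ 0.5118  0.0927  0.04  ]
 [ 0.5468  0.0858  0.04  ]
 [ 0.5211 -0.0598  0.04  ]
 [ 0.4811 -0.052   0.04  ]] [0.5152 0.0167 0.04  ] 11.965626643590047 10.045554543574735
145 [509 513 510 509 512 509 465 389 350 335 334 334 338 332 324 312 272 223
 226 295 342 346 345 346 334 272 168 151 154 144 141 142 154 164 165 158
 156 162 161 160 170 212 245 253 253 248 249 249]
160 [532 538 541 539 541 530 489 401 345 345 342 333 337 329 323 317 272 216
 216 224 242 256 282 380 465 500 520 433 237 148 143 155 159 163 165 160
 155 152 159 156 182 229 259 256 258 265 252 259]
180 [527 537 535 537 539 530 509 428 357 342 337 334 336 333 324 320 277 212
 214 220 247 267 282 389 473 509 529 433 234 154 141 153 163 169 153 167
 162 160 155 163 217 265 264 270 270 266 269 267]
200 [261 261 264 258 259 259 246 215 171 162 164 154 161 158 160 149 154 149
 149 189 239 259 262 260 258 253 251 209 148 143 155 160 161 166 157 159
 160 156 165 175 220 258 259 253 256 258 256 257]
220 [258 248 254 254 255 250 255 212 175 172 164 170 164 164 145 159 154 148
 154 187 243 256 259 262 259 253 239 194 151 147 154 154 173 168 168 163
 167 161 166 202 249 254 255 256 261 256 261 261]
240 [270 263 270 264 270 267 266 226 172 166 156 167 161 165 156 160 154 147
 151 200 248 270 271 263 266 264 237 179 155 149 151 165 169 174 166 158
 163 158 172 223 256 267 265 264 265 272 271 262]
258 [297 296 291 297 295 292 291 255 192 175 170 169 166 161 160 159 158 148
 149 160 164 164 159 155 154 146 146 149 146 148 159 168 173 166 168 162
 170 190 322 501 572 577 579 577 577 577 582 577]
deck [[ 0.5016  0.0991  0.015 ]
 [ 0.6953  0.061   0.015 ]
 [ 0.6653 -0.0955  0.015 ]
 [ 0.4702 -0.0562  0.015 ]]
```

Call:
send_rows(motion=[{"fingers": 9.3, "dx": 31.6, "dy": -14.3, "dz": 0, "rx": 0, "ry": 0, "rz": -0.578}, {"fingers": 9.3, "dx": 31.6, "dy": -14.3, "dz": 0, "rx": 0, "ry": 0, "rz": -0.578}, {"fingers": 9.3, "dx": 31.6, "dy": -14.3, "dz": 0, "rx": 0, "ry": 0, "rz": -0.578}, {"fingers": 9.3, "dx": 31.6, "dy": -14.3, "dz": 0, "rx": 0, "ry": 0, "rz": -0.578}, {"fingers": 9.3, "dx": 31.6, "dy": -14.3, "dz": 0, "rx": 0, "ry": 0, "rz": -0.578}, {"fingers": 9.3, "dx": 31.6, "dy": -14.3, "dz": 0, "rx": 0, "ry": 0, "rz": -0.578}, {"fingers": 9.3, "dx": 31.6, "dy": -14.3, "dz": 0, "rx": 0, "ry": 0, "rz": -0.578}, {"fingers": 9.3, "dx": 31.6, "dy": -14.3, "dz": 0, "rx": 0, "ry": 0, "rz": -0.578}, {"fingers": 9.3, "dx": 31.6, "dy": -14.3, "dz": 0, "rx": 0, "ry": 0, "rz": -0.578}, {"fingers": 9.3, "dx": 31.6, "dy": -14.3, "dz": 0, "rx": 0, "ry": 0, "rz": -0.578}])

```text
t: 3.2
tcp_pos: [0.4303, 0.3534, 0.2595]
orientation: [0.559, 0.829, -0.001, 0.0]
contact_force: [0.1, 0.1, 0.1]
opening: 0.0928
finger_force: 0.0
```

Run:
```python
from h import *
import pickle
c=pickle.load(open("w1.pkl","rb"));print("floor",plane(c,[(319.3,200),(319,220),(319,240)],.015))
c=ctrl.camera("wrist");pickle.dump(c,open("w2.pkl","wb"));cv2.imwrite("pics/w2.png",c["img"][:,:,::-1])
print(ctrl.get_obs()["tcp_pos"]);print(proj(c,[[.428,.354,.118],[.4505,.299,.118],[.4055,.409,.118]]))
```

```text
floor [[ 0.51502101  0.01672084  0.015     ]
 [ 0.5098906  -0.008158    0.015     ]
 [ 0.50496913 -0.03392331  0.015     ]]
[0.43045085 0.35331728 0.25959395]
[[313.1907922  218.17205821]
 [313.49492994 275.53563816]
 [312.85513041 154.98750878]]
```

View pics/w2.png

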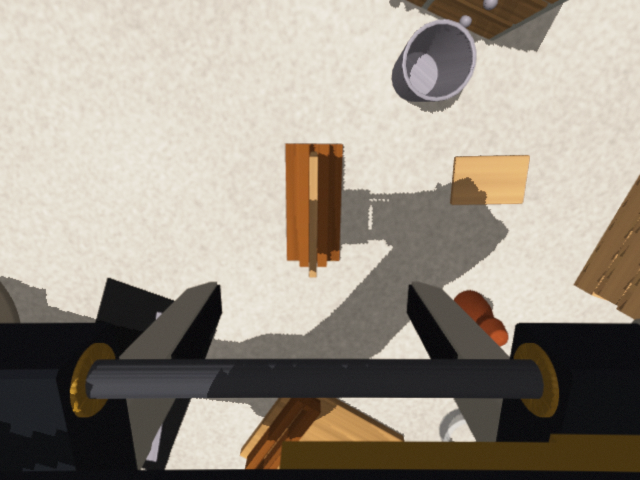

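The board sits where I predicted, at columns 309–317 and rows 152–277. I'm going down to grip it.

Call:
send_rows(motion=[{"fingers": 9.3, "dx": 0.15, "dy": -0.2, "dz": 5, "rx": 0, "ry": 0, "rz": 0}, {"fingers": 9.3, "dx": 0.15, "dy": -0.2, "dz": 10, "rx": 0, "ry": 0, "rz": 0}, {"fingers": 9.3, "dx": 0.15, "dy": -0.2, "dz": 14, "rx": 0, "ry": 0, "rz": 0}, {"fingers": 9.3, "dx": 0.15, "dy": -0.2, "dz": 17, "rx": 0, "ry": 0, "rz": 0}, {"fingers": 9.3, "dx": 0.15, "dy": -0.2, "dz": 17.9, "rx": 0, "ry": 0, "rz": 0}, {"fingers": 5, "dx": 0.15, "dy": -0.2, "dz": 17.9, "rx": 0, "ry": 0, "rz": 0}, {"fingers": 2, "dx": 0.15, "dy": -0.2, "dz": 17.9, "rx": 0, "ry": 0, "rz": 0}, {"fingers": 0, "dx": 0.15, "dy": -0.2, "dz": 17.9, "rx": 0, "ry": 0, "rz": 0}, {"fingers": 0, "dx": 0.15, "dy": -0.2, "dz": 17.9, "rx": 0, "ry": 0, "rz": 0}, {"fingers": 0, "dx": 0.15, "dy": -0.2, "dz": 17.9, "rx": 0, "ry": 0, "rz": 0}], newtons=15)

```text
t: 4.25
tcp_pos: [0.4273, 0.3565, 0.0817]
orientation: [0.558, 0.83, 0.001, 0.0]
contact_force: [0.2, -1.3, -1.0]
opening: 0.0575
finger_force: 0.0
```

Run:
```python
from h import *
o=ctrl.get_obs();print(o["tcp_pos"],o["opening"],o["finger_force"],o["contact_force"],o["moment"])
go(.428,.354,.14,112)
```

```text
[0.42728976 0.35646789 0.08172951] 0.05749805238189969 0.0 [ 0.23981951 -1.31015529 -1.00433495] [ 0.01208537 -0.12475662 -0.02989787]
t 4.25 d [-0.25 -0.02 -5.83] r [ 0.0015 -0.0003  0.0024] | psi now 112.14
```

Call:
send_rows(motion=[{"fingers": 0, "dx": 0, "dy": 0, "dz": 0, "rx": 0, "ry": 0, "rz": 0}, {"fingers": 0, "dx": 0, "dy": 0, "dz": 0, "rx": 0, "ry": 0, "rz": 0}, {"fingers": 0, "dx": 0, "dy": 0, "dz": 0, "rx": 0, "ry": 0, "rz": 0}, {"fingers": 0, "dx": 0, "dy": 0, "dz": 0, "rx": 0, "ry": 0, "rz": 0}, {"fingers": 0, "dx": 0, "dy": 0, "dz": 0, "rx": 0, "ry": 0, "rz": 0}, {"fingers": 0, "dx": 0, "dy": 0, "dz": 0, "rx": 0, "ry": 0, "rz": 0}, {"fingers": 0, "dx": 0, "dy": 0, "dz": 0, "rx": 0, "ry": 0, "rz": 0}, {"fingers": 0, "dx": 0, "dy": 0, "dz": 0, "rx": 0, "ry": 0, "rz": 0}, {"fingers": 0, "dx": 0, "dy": 0, "dz": 0, "rx": 0, "ry": 0, "rz": 0}], newtons=20)

```text
t: 5.15
tcp_pos: [0.4268, 0.3563, 0.0808]
orientation: [0.558, 0.83, -0.0, -0.0]
contact_force: [0.2, -0.2, 0.3]
opening: 0.0076
finger_force: 20.0
```

Run:
```python
from h import *
o=ctrl.get_obs();print(o["tcp_pos"],o["opening"],o["finger_force"],o["contact_force"],o["moment"])
go(.428,.354,.16,112)
```

```text
[0.42679685 0.35627233 0.08075676] 0.007570156709623445 19.994385838508606 [ 0.24510488 -0.22777523  0.26643143] [-0.00800679 -0.10449376  0.00938971]
t 5.15 d [-0.26  0.02 -7.92] r [-0.0001  0.      0.0027] | psi now 112.15
```

Call:
send_rows(motion=[{"fingers": 0, "dx": 0, "dy": 0, "dz": -1, "rx": 0, "ry": 0, "rz": 0}, {"fingers": 0, "dx": 0, "dy": 0, "dz": -2, "rx": 0, "ry": 0, "rz": 0}, {"fingers": 0, "dx": 0, "dy": 0, "dz": -3.5, "rx": 0, "ry": 0, "rz": 0}, {"fingers": 0, "dx": 0, "dy": 0, "dz": -5, "rx": 0, "ry": 0, "rz": 0}, {"fingers": 0, "dx": 0, "dy": 0, "dz": -7, "rx": 0, "ry": 0, "rz": 0}, {"fingers": 0, "dx": 0, "dy": 0, "dz": -8.5, "rx": 0, "ry": 0, "rz": 0}, {"fingers": 0, "dx": 0, "dy": 0, "dz": -9, "rx": 0, "ry": 0, "rz": 0}, {"fingers": 0, "dx": 0, "dy": 0, "dz": -9, "rx": 0, "ry": 0, "rz": 0}])

```text
t: 5.95
tcp_pos: [0.4272, 0.3565, 0.1719]
orientation: [0.558, 0.83, 0.001, 0.0]
contact_force: [0.4, -0.0, -0.9]
opening: 0.0071
finger_force: 20.0
```

Run:
```python
from h import *
o=ctrl.get_obs();print(o["tcp_pos"],o["opening"],o["finger_force"],o["contact_force"],o["moment"])
go(.5155,.0188,.17,78.8)
```

```text
[0.42724261 0.35648786 0.17187478] 0.007102157566724363 19.99343991279602 [ 0.36165831 -0.04914802 -0.94777522] [ 0.04891668 -0.10553742 -0.00882651]
t 5.95 d [-34.61  -4.55   0.17] r [ 0.0016 -0.0009  0.5818] | psi now 112.13
```

Call:
send_rows(motion=[{"fingers": 0, "dx": -2, "dy": -0.3, "dz": 0, "rx": 0, "ry": 0, "rz": 0.05}, {"fingers": 0, "dx": -5, "dy": -0.7, "dz": 0, "rx": 0, "ry": 0, "rz": 0.1}, {"fingers": 0, "dx": -9, "dy": -1.2, "dz": 0, "rx": 0, "ry": 0, "rz": 0.16}, {"fingers": 0, "dx": -13.5, "dy": -1.8, "dz": 0, "rx": 0, "ry": 0, "rz": 0.24}, {"fingers": 0, "dx": -18, "dy": -2.4, "dz": 0, "rx": 0, "ry": 0, "rz": 0.32}, {"fingers": 0, "dx": -22.5, "dy": -3, "dz": 0, "rx": 0, "ry": 0, "rz": 0.4}, {"fingers": 0, "dx": -27, "dy": -3.6, "dz": 0, "rx": 0, "ry": 0, "rz": 0.48}, {"fingers": 0, "dx": -31, "dy": -4.1, "dz": 0, "rx": 0, "ry": 0, "rz": 0.54}, {"fingers": 0, "dx": -33.5, "dy": -4.4, "dz": 0, "rx": 0, "ry": 0, "rz": 0.57}, {"fingers": 0, "dx": -34.6, "dy": -4.55, "dz": 0.2, "rx": 0, "ry": 0, "rz": 0.582}])

```text
t: 6.95
tcp_pos: [0.5148, 0.0148, 0.1681]
orientation: [0.775, 0.632, -0.001, 0.0]
contact_force: [0.4, 0.0, -0.3]
opening: 0.0073
finger_force: 20.0
```

Call:
send_rows(motion=[{"fingers": 0, "dx": 0, "dy": 0, "dz": 0, "rx": 0, "ry": 0, "rz": 0}, {"fingers": 0, "dx": 0, "dy": 0, "dz": 0, "rx": 0, "ry": 0, "rz": 0}, {"fingers": 0, "dx": 0, "dy": 0, "dz": 0, "rx": 0, "ry": 0, "rz": 0}])

```text
t: 7.25
tcp_pos: [0.5148, 0.0204, 0.1687]
orientation: [0.772, 0.636, 0.0, -0.0]
contact_force: [-0.3, 0.0, -0.3]
opening: 0.0077
finger_force: 20.0
```

Run:
```python
from h import *
import pickle
np.set_printoptions(precision=4,suppress=True)
go(.5155,.0188,.125,78.8)
o=ctrl.get_obs();print(o["tcp_pos"])
a=ctrl.camera("scene");b=ctrl.camera("side");w=ctrl.camera("wrist");pickle.dump((a,b,w),open("c3.pkl","wb"))
P=np.vstack([[.5155,.0162,.207]+np.array([.194,.981,0])*s for s in(-.06,.06)]+[[.5155,.0162,.097]+np.array([.194,.981,0])*s for s in(-.06,.06)])
for c in(a,b,w):print(proj(c,P))
v=panel(w["img"],270,110,4,266*2,600)
v=np.hstack([v,np.vstack([panel(a["img"],275,200,3.5),panel(b["img"],280,160,3.5)])]);cv2.imwrite("pics/c3.png",v);print(v.shape)
```

```text
t 7.25 d [-0.14  0.1   4.37] r [-0.0004 -0.0006  0.0028] | psi now 78.96
[0.5148 0.0204 0.1687]
[[292.9489 204.3526]
 [314.3033 241.1068]
 [293.3249 227.0066]
 [313.4106 262.3171]]
[[335.2535 197.6718]
 [308.8708 228.033 ]
 [334.1039 226.7672]
 [309.087  256.7093]]
[[317.087  408.2087]
 [318.3289 184.8127]
 [316.1537 312.5921]
 [316.7956 165.6698]]
(600, 798, 3)
```

View pics/c3.png

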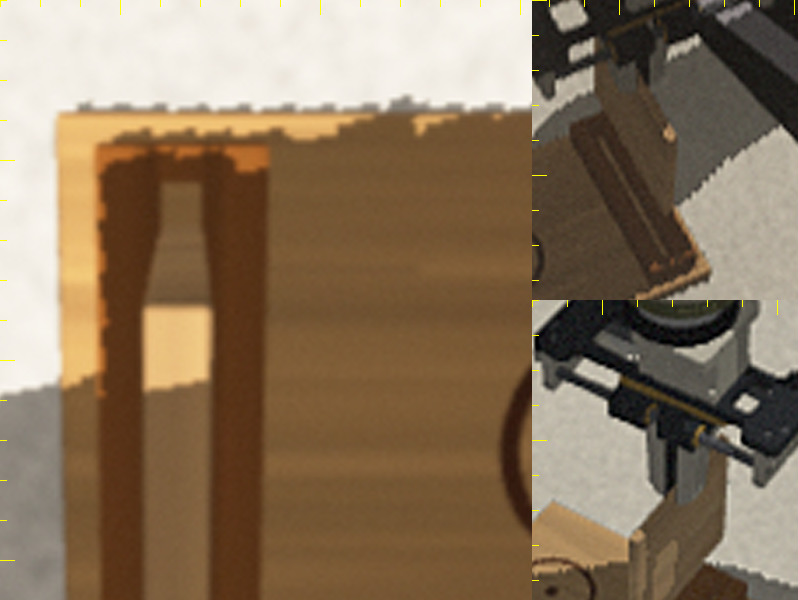

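Wrist crop: the board's far lower corner is at about (315,169), pointing straight down into the slot, whose visible end is centred near (315.5,160). Next I'll compare both at their own heights.

Run:
```python
from h import *
import pickle
np.set_printoptions(precision=4,suppress=True)
a,b,w=pickle.load(open("c3.pkl","rb"))
e=np.array([np.cos(np.radians(-11.2)),np.sin(np.radians(-11.2))]);n=np.array([-e[1],e[0]])
def L(p):p=np.atleast_2d(p)[:,:2]-[.515,.0163];return np.c_[p@e,p@n]*1000
g=w["img"].astype(int).sum(2)
for r in(158,163,175,180,190,215,240):print(r,g[r,292:342])
print("bottom",L(plane(w,[(309.2,169),(320.8,169)],.096)),"top",L(plane(w,[(305.5,186),(323,186)],.206)),L(plane(w,[(305.5,250),(322.5,250)],.206)))
print("slot",L(plane(w,[(310.5,158),(320.5,158)],.015)),L(plane(w,[(310.5,158),(320.5,158)],.04)),"bar",L(plane(w,[(295,147),(337,147),(295,240),(336,240)],.04)),"tcp",L([[.5148,.0204]]),"mark",L(plane(w,[402,224],.015)))
```

```text
158 [528 503 419 273 175 162 161 159 162 162 155 159 151 155 147 144 146 151
 192 237 259 263 266 266 260 264 259 258 222 164 149 150 141 146 158 159
 162 162 162 154 164 160 149 159 161 210 256 251 259 260]
163 [518 497 425 344 267 176 162 161 165 160 157 156 160 145 152 151 139 151
 190 238 255 253 257 256 256 254 256 249 216 166 146 139 143 144 155 164
 166 163 161 158 161 160 152 154 169 219 247 257 251 259]
175 [542 533 462 350 270 179 159 158 155 162 158 155 158 152 148 152 203 271
 281 279 276 275 283 282 283 278 279 279 276 241 174 148 142 153 157 166
 160 167 161 166 158 160 155 155 179 218 258 271 266 265]
180 [553 545 453 265 173 166 162 151 163 165 158 155 152 152 166 213 262 268
 267 266 262 265 267 270 268 266 267 270 266 259 216 159 145 156 153 160
 161 163 158 162 159 159 156 154 184 231 257 262 257 257]
190 [509 504 440 354 312 231 175 158 166 162 159 151 151 216 410 530 556 555
 555 559 551 553 553 557 554 563 567 573 573 551 472 320 167 150 156 161
 164 163 165 158 166 159 152 161 190 233 241 249 248 249]
215 [267 262 239 190 162 165 160 163 159 163 160 149 156 174 223 271 277 281
 277 280 279 272 277 274 280 285 286 291 297 287 256 194 161 156 155 174
 161 164 165 163 160 154 160 170 220 265 265 272 265 268]
240 [254 252 242 200 164 164 171 171 157 159 157 160 159 174 225 270 273 279
 276 276 280 280 280 284 282 284 288 294 290 282 234 167 154 158 172 162
 166 168 157 158 155 161 161 182 226 248 248 251 251 250]
bottom [[-5.1377 57.4794]
 [ 3.4929 57.502 ]] top [[-5.2755 59.3225]
 [ 2.6162 59.3436]] [[-5.3996 29.0583]
 [ 2.6677 29.0817]]
slot [[-5.0158 60.9065]
 [ 4.5443 60.931 ]] [[-4.7543 62.3103]
 [ 4.132  62.3331]] bar [[-18.4094  71.7112]
 [ 18.5952  71.8044]
 [-19.4662 -13.52  ]
 [ 19.4024 -13.4088]] tcp [[-0.9926  3.9831]] mark [[86.9958 -3.6307]]
```

Call:
send_rows(motion=[{"fingers": 0, "dx": 0, "dy": 0.08, "dz": 1, "rx": 0, "ry": 0, "rz": 0}, {"fingers": 0, "dx": 0, "dy": 0.08, "dz": 2.5, "rx": 0, "ry": 0, "rz": 0}, {"fingers": 0, "dx": 0, "dy": 0.08, "dz": 4, "rx": 0, "ry": 0, "rz": 0}, {"fingers": 0, "dx": 0, "dy": 0.08, "dz": 4.9, "rx": 0, "ry": 0, "rz": 0}, {"fingers": 0, "dx": 0, "dy": 0.08, "dz": 5.3, "rx": 0, "ry": 0, "rz": 0}, {"fingers": 0, "dx": 0, "dy": 0.08, "dz": 5.5, "rx": 0, "ry": 0, "rz": 0}, {"fingers": 0, "dx": 0, "dy": 0.08, "dz": 5.7, "rx": 0, "ry": 0, "rz": 0}, {"fingers": 0, "dx": 0, "dy": 0.08, "dz": 5.9, "rx": 0, "ry": 0, "rz": 0}, {"fingers": 0, "dx": 0, "dy": 0.08, "dz": 6.1, "rx": 0, "ry": 0, "rz": 0}, {"fingers": 0, "dx": 0, "dy": 0.08, "dz": 6.1, "rx": 0, "ry": 0, "rz": 0}])

```text
t: 8.4
tcp_pos: [0.5159, 0.0185, 0.1078]
orientation: [0.773, 0.635, -0.0, 0.0]
contact_force: [-0.1, -0.2, 0.1]
opening: 0.0074
finger_force: 20.0
```

Call:
send_rows(motion=[{"fingers": 0, "dx": 0, "dy": 0, "dz": 0.3, "rx": 0, "ry": 0, "rz": 0}, {"fingers": 0, "dx": 0, "dy": 0, "dz": 0.6, "rx": 0, "ry": 0, "rz": 0}, {"fingers": 0, "dx": 0, "dy": 0, "dz": 0.9, "rx": 0, "ry": 0, "rz": 0}, {"fingers": 0, "dx": 0, "dy": 0, "dz": 1.2, "rx": 0, "ry": 0, "rz": 0}, {"fingers": 0, "dx": 0, "dy": 0, "dz": 1.5, "rx": 0, "ry": 0, "rz": 0}, {"fingers": 0, "dx": 0, "dy": 0, "dz": 1.7, "rx": 0, "ry": 0, "rz": 0}, {"fingers": 0, "dx": 0, "dy": 0, "dz": 1.85, "rx": 0, "ry": 0, "rz": 0}, {"fingers": 0, "dx": 0, "dy": 0, "dz": 1.95, "rx": 0, "ry": 0, "rz": 0}, {"fingers": 0, "dx": 0, "dy": 0, "dz": 1.95, "rx": 0, "ry": 0, "rz": 0}])

```text
t: 9.3
tcp_pos: [0.5159, 0.0185, 0.0882]
orientation: [0.773, 0.635, -0.0, -0.0]
contact_force: [0.3, 0.5, -1.0]
opening: 0.0074
finger_force: 20.0
```

Call:
send_rows(motion=[{"fingers": 0, "dx": 0, "dy": 0, "dz": 0.05, "rx": 0, "ry": 0, "rz": 0}, {"fingers": 0, "dx": 0, "dy": 0, "dz": 0.1, "rx": 0, "ry": 0, "rz": 0}, {"fingers": 0, "dx": 0, "dy": 0, "dz": 0.15, "rx": 0, "ry": 0, "rz": 0}, {"fingers": 0, "dx": 0, "dy": 0, "dz": 0.15, "rx": 0, "ry": 0, "rz": 0}])

```text
t: 9.7
tcp_pos: [0.5167, 0.0186, 0.0876]
orientation: [0.773, 0.635, 0.001, 0.001]
contact_force: [-1.6, 0.3, 8.5]
opening: 0.0073
finger_force: 20.0
```

Call:
send_rows(motion=[{"fingers": 1.5, "dx": 0, "dy": 0, "dz": -0.1, "rx": 0, "ry": 0, "rz": 0}, {"fingers": 3, "dx": 0, "dy": 0, "dz": -0.1, "rx": 0, "ry": 0, "rz": 0}, {"fingers": 5, "dx": 0, "dy": 0, "dz": -0.1, "rx": 0, "ry": 0, "rz": 0}, {"fingers": 5, "dx": 0, "dy": 0, "dz": -0.1, "rx": 0, "ry": 0, "rz": 0}, {"fingers": 5, "dx": 0, "dy": 0, "dz": -0.1, "rx": 0, "ry": 0, "rz": 0}, {"fingers": 5, "dx": 0, "dy": 0, "dz": -0.1, "rx": 0, "ry": 0, "rz": 0}, {"fingers": 5, "dx": 0, "dy": 0, "dz": -0.1, "rx": 0, "ry": 0, "rz": 0}])

```text
t: 10.4
tcp_pos: [0.5159, 0.0185, 0.0878]
orientation: [0.773, 0.635, -0.0, -0.0]
contact_force: [-0.1, -0.3, 0.4]
opening: 0.0498
finger_force: 0.0
```

Call:
send_rows(motion=[{"fingers": 5, "dx": 0, "dy": 0, "dz": -1, "rx": 0, "ry": 0, "rz": 0}, {"fingers": 5, "dx": 0, "dy": 0, "dz": -3, "rx": 0, "ry": 0, "rz": 0}, {"fingers": 5, "dx": 0, "dy": 0, "dz": -6, "rx": 0, "ry": 0, "rz": 0}, {"fingers": 5, "dx": 0, "dy": 0, "dz": -10, "rx": 0, "ry": 0, "rz": 0}, {"fingers": 5, "dx": 0, "dy": 0, "dz": -14, "rx": 0, "ry": 0, "rz": 0}, {"fingers": 9.3, "dx": 0, "dy": 0, "dz": -16, "rx": 0, "ry": 0, "rz": 0}, {"fingers": 9.3, "dx": 0, "dy": 0, "dz": -17, "rx": 0, "ry": 0, "rz": 0}, {"fingers": 9.3, "dx": 0, "dy": 0, "dz": -17, "rx": 0, "ry": 0, "rz": 0}])

```text
t: 11.2
tcp_pos: [0.5163, 0.0185, 0.2591]
orientation: [0.773, 0.635, 0.001, 0.001]
contact_force: [0.5, -0.4, -0.4]
opening: 0.0693
finger_force: 0.0
```

Run:
```python
from h import *
import pickle
np.set_printoptions(precision=4,suppress=True)
a=ctrl.camera("scene");b=ctrl.camera("side");w=ctrl.camera("wrist");pickle.dump((a,b,w),open("c4.pkl","wb"))
v=panel(w["img"],240,110,2.66,266*2,600)
v=np.hstack([v,np.vstack([panel(b["img"],345,140),panel(b["img"],280,160,3)])]);cv2.imwrite("pics/c4.png",v)
P=np.vstack([[.515,.0162,.125]+np.array([.194,.981,0])*s for s in(-.06,.06)]);print(proj(w,P),proj(b,P))
go(.4225,-.279,.26,-9)
```

```text
[[314.8999 282.587 ]
 [314.9592 158.4901]] [[334.5656 219.7019]
 [309.2201 249.7638]]
t 11.35 d [-30.96  -3.32  -0.32] r [-0.0012  0.002   1.5325] | psi now 78.81
```

View pics/c4.png

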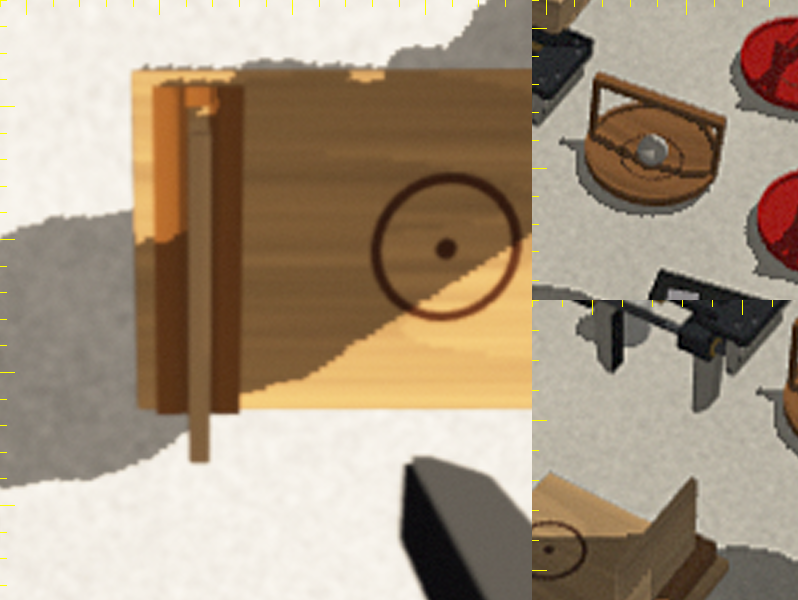

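The board is home: wrist column 314.8, rows 159–283.7, against a predicted 314.9 and 158.5–282.6. Next is the dish.

Call:
send_rows(motion=[{"fingers": 9.3, "dx": -31, "dy": -3.3, "dz": -0.3, "rx": 0, "ry": 0, "rz": 1.53}, {"fingers": 9.3, "dx": -31, "dy": -3.3, "dz": -0.3, "rx": 0, "ry": 0, "rz": 1.53}, {"fingers": 9.3, "dx": -31, "dy": -3.3, "dz": -0.3, "rx": 0, "ry": 0, "rz": 1.53}, {"fingers": 9.3, "dx": -31, "dy": -3.3, "dz": -0.3, "rx": 0, "ry": 0, "rz": 1.53}, {"fingers": 9.3, "dx": -31, "dy": -3.3, "dz": -0.3, "rx": 0, "ry": 0, "rz": 1.53}, {"fingers": 9.3, "dx": -31, "dy": -3.3, "dz": -0.3, "rx": 0, "ry": 0, "rz": 1.53}, {"fingers": 9.3, "dx": -31, "dy": -3.3, "dz": -0.3, "rx": 0, "ry": 0, "rz": 1.53}, {"fingers": 9.3, "dx": -31, "dy": -3.3, "dz": -0.3, "rx": 0, "ry": 0, "rz": 1.53}, {"fingers": 9.3, "dx": -31, "dy": -3.3, "dz": -0.3, "rx": 0, "ry": 0, "rz": 1.53}, {"fingers": 9.3, "dx": -31, "dy": -3.3, "dz": -0.3, "rx": 0, "ry": 0, "rz": 1.53}])

```text
t: 12.35
tcp_pos: [0.4226, -0.279, 0.2592]
orientation: [0.998, -0.066, -0.001, -0.001]
contact_force: [0.8, -0.3, -0.5]
opening: 0.0933
finger_force: 0.0
```

Run:
```python
from h import *
go(.4225,-.279,.26,-9)
```

```text
t 12.35 d [-0.01 -0.   -0.08] r [-0.0009  0.0029  0.0259] | psi now -7.51
```

Call:
send_rows(motion=[{"fingers": 9.3, "dx": 0, "dy": 0, "dz": 0, "rx": 0, "ry": 0, "rz": 0.026}, {"fingers": 9.3, "dx": 0, "dy": 0, "dz": 0, "rx": 0, "ry": 0, "rz": 0.026}, {"fingers": 9.3, "dx": 0, "dy": 0, "dz": 0, "rx": 0, "ry": 0, "rz": 0.026}])

```text
t: 12.65
tcp_pos: [0.4233, -0.2789, 0.2603]
orientation: [0.997, -0.073, -0.0, -0.0]
contact_force: [-0.6, -0.2, -0.5]
opening: 0.0926
finger_force: 0.0
```

Run:
```python
from h import *
import pickle
np.set_printoptions(precision=4,suppress=True)
go(.4225,-.279,.26,-9)
w=ctrl.camera("wrist");pickle.dump(w,open("w5.pkl","wb"));cv2.imwrite("pics/w5.png",w["img"][:,:,::-1])
P=np.array([[.4225+.0715*s*.9877,-.279-.0715*s*.156,.103] for s in(-1,0,1)]);print(proj(w,P),proj(w,[.4225,-.279,.026]))
```

```text
t 12.65 d [-0.08  0.02  0.03] r [-0.0003  0.001   0.0101] | psi now -8.42
[[312.7328 282.2784]
 [313.3509 216.6182]
 [314.0409 143.2055]] [[313.4198 203.0289]]
```

View pics/w5.png

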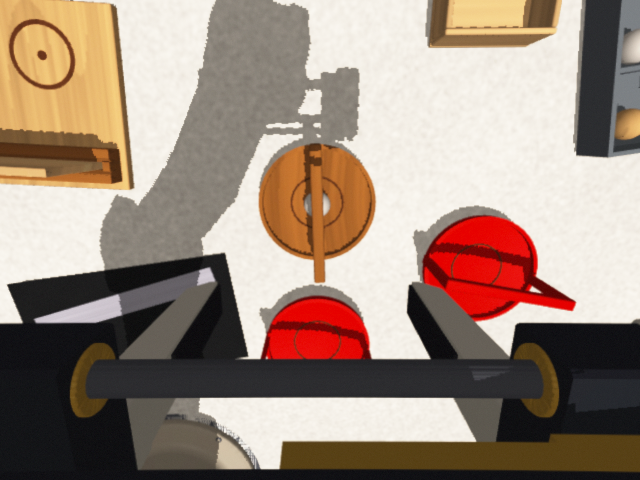

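The handle bar runs from about (319,283) to (317,143). That is about 4–5 px right of the prediction, so I'll refine it.

Run:
```python
from h import *
import pickle
np.set_printoptions(precision=4,suppress=True)
w=pickle.load(open("w5.pkl","rb"));im=w["img"].astype(int)
for r in(155,180,230,245,265,280):print(r,im[r,306:334,0])
q=plane(w,[(318,146),(319.5,281)],.103);print(q,q.mean(0),np.degrees(np.arctan2(*(q[0]-q[1])[[1,0]])),np.linalg.norm(q[0]-q[1]))
print("foot/rim c",plane(w,[(260,200),(375,200),(317,260)],.028))
```

```text
155 [ 88  87  89 116 150 169 175 162 168 191 195 197 196 192 178 161 163 169
 165 165 167 172 174 173 169 170 178 186]
180 [ 71  81  85  90 120 159 176 184 187 190 190 194 195 192 185 168 162 168
 165 163 157 139 115 110 121 140 169 188]
230 [192 153 103  97  98  95 123 164 180 182 182 187 189 189 189 190 180 153
 148 164 169 170 171 165 165 167 172 176]
245 [193 192 191 174 136  98  98 132 170 182 182 186 183 186 187 187 178 161
 168 184 176 168 171 173 171 168 168 166]
265 [245 245 246 245 243 243 241 210 159 173 181 185 184 181 180 183 183 176
 177 224 242 244 246 247 246 246 245 245]
280 [247 247 247 246 245 244 243 233 195 173 182 185 182 180 181 183 183 177
 171 219 243 244 244 246 246 247 246 246]
[[ 0.49   -0.2935  0.103 ]
 [ 0.3523 -0.2752  0.103 ]] [ 0.4211 -0.2844  0.103 ] -7.579816575832482 0.1389631845532766
foot/rim c [[ 0.4359 -0.2159  0.028 ]
 [ 0.4156 -0.3531  0.028 ]
 [ 0.3501 -0.2728  0.028 ]]
```

Run:
```python
from h import *
import pickle
np.set_printoptions(precision=4,suppress=True)
w=pickle.load(open("w5.pkl","rb"))
q=plane(w,[(315.5,180),(317.6,230),(318.1,245),(319.2,281)],.103);print(q,np.degrees(np.arctan2(*(q[0]-q[-1])[[1,0]])))
f=np.polyfit(q[:,0],q[:,1],1);print(np.degrees(np.arctan(f[0])),np.polyval(f,.4215))
psi=np.degrees(np.arctan(f[0]))
go(.4215,np.polyval(f,.4215),.079,psi)
```

```text
[[ 0.4585 -0.2865  0.103 ]
 [ 0.4081 -0.2812  0.103 ]
 [ 0.3921 -0.2795  0.103 ]
 [ 0.3523 -0.2749  0.103 ]] -6.23676803905298
-6.227395660047948 -0.2825591963125779
t 12.7 d [-0.11  0.38 18.14] r [-0.0002  0.0007 -0.039 ] | psi now -8.46
```

Call:
send_rows(motion=[{"fingers": 6, "dx": -0.1, "dy": 0.38, "dz": 3, "rx": 0, "ry": 0, "rz": -0.039}, {"fingers": 6, "dx": -0.1, "dy": 0.38, "dz": 7, "rx": 0, "ry": 0, "rz": -0.039}, {"fingers": 5, "dx": -0.1, "dy": 0.38, "dz": 11, "rx": 0, "ry": 0, "rz": -0.039}, {"fingers": 5, "dx": -0.1, "dy": 0.38, "dz": 14, "rx": 0, "ry": 0, "rz": -0.039}, {"fingers": 5, "dx": -0.1, "dy": 0.38, "dz": 16.5, "rx": 0, "ry": 0, "rz": -0.039}, {"fingers": 5, "dx": -0.1, "dy": 0.38, "dz": 17.7, "rx": 0, "ry": 0, "rz": -0.039}, {"fingers": 5, "dx": -0.1, "dy": 0.38, "dz": 18.2, "rx": 0, "ry": 0, "rz": -0.039}, {"fingers": 5, "dx": -0.1, "dy": 0.38, "dz": 18.2, "rx": 0, "ry": 0, "rz": -0.039}, {"fingers": 4, "dx": -0.1, "dy": 0.38, "dz": 18.2, "rx": 0, "ry": 0, "rz": -0.039}, {"fingers": 3, "dx": -0.1, "dy": 0.38, "dz": 18.2, "rx": 0, "ry": 0, "rz": -0.039}], newtons=6)

```text
t: 13.7
tcp_pos: [0.4224, -0.2832, 0.0799]
orientation: [0.998, -0.056, 0.001, 0.0]
contact_force: [0.1, -0.3, 0.2]
opening: 0.0387
finger_force: 0.0
```

Run:
```python
from h import *
o=ctrl.get_obs();print(o["tcp_pos"],o["opening"],o["contact_force"])
go(.4215,-.2826,.078,-6.2)
s=ctrl.camera("side");a=ctrl.camera("scene");w=ctrl.camera("wrist")
cv2.imwrite("pics/c6.png",np.hstack([panel(w["img"],240,130,1.8,266,600),np.vstack([panel(a["img"],225,110,3,532),panel(s["img"],325,110,3,532)])]))
```

```text
[ 0.42243907 -0.28318965  0.07986868] 0.038709703196976336 [ 0.07876782 -0.33021363  0.19111731]
t 13.7 d [-0.1  -0.05  0.19] r [ 0.0008 -0.0017 -0.0033] | psi now -6.39
```

View pics/c6.png

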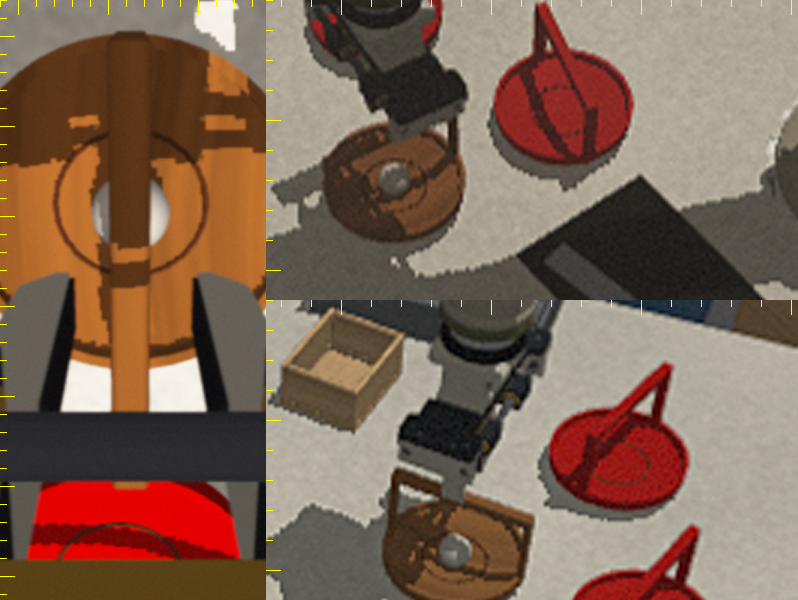

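The fingers straddle the wooden handle evenly, with inner edges at crop columns 75 and 193 and the bar centred at 131. The ball is centred too. I'm closing gently and then firming the grip.

Call:
send_rows(motion=[{"fingers": 2.6, "dx": 0, "dy": 0, "dz": 0.1, "rx": 0, "ry": 0, "rz": 0}, {"fingers": 2.2, "dx": 0, "dy": 0, "dz": 0.1, "rx": 0, "ry": 0, "rz": 0}, {"fingers": 1.8, "dx": 0, "dy": 0, "dz": 0.1, "rx": 0, "ry": 0, "rz": 0}, {"fingers": 1.5, "dx": 0, "dy": 0, "dz": 0.1, "rx": 0, "ry": 0, "rz": 0}, {"fingers": 1.2, "dx": 0, "dy": 0, "dz": 0.1, "rx": 0, "ry": 0, "rz": 0}, {"fingers": 0.9, "dx": 0, "dy": 0, "dz": 0.1, "rx": 0, "ry": 0, "rz": 0}, {"fingers": 0.6, "dx": 0, "dy": 0, "dz": 0.1, "rx": 0, "ry": 0, "rz": 0}, {"fingers": 0.3, "dx": 0, "dy": 0, "dz": 0.1, "rx": 0, "ry": 0, "rz": 0}, {"fingers": 0, "dx": 0, "dy": 0, "dz": 0.1, "rx": 0, "ry": 0, "rz": 0}], newtons=5)

```text
t: 14.75
tcp_pos: [0.4219, -0.2828, 0.0778]
orientation: [0.998, -0.056, -0.0, -0.0]
contact_force: [-0.4, 0.2, 0.0]
opening: 0.0009
finger_force: 0.0
```

Call:
send_rows(motion=[{"fingers": 0, "dx": 0, "dy": 0, "dz": 0, "rx": 0, "ry": 0, "rz": 0}, {"fingers": 0, "dx": 0, "dy": 0, "dz": 0, "rx": 0, "ry": 0, "rz": 0}, {"fingers": 0, "dx": 0, "dy": 0, "dz": 0, "rx": 0, "ry": 0, "rz": 0}, {"fingers": 0, "dx": 0, "dy": 0, "dz": 0, "rx": 0, "ry": 0, "rz": 0}], newtons=30)

```text
t: 15.15
tcp_pos: [0.4218, -0.2828, 0.0778]
orientation: [0.998, -0.056, -0.0, 0.0]
contact_force: [-0.6, -0.4, -0.6]
opening: 0.0005
finger_force: 0.0
```

The fingers shut completely, so the handle was not caught. I'll check where everything is now and use the last view for it.

Run:
```python
from h import *
import pickle
np.set_printoptions(precision=4,suppress=True)
o=ctrl.get_obs();print(o["tcp_pos"],o["opening"],o["finger_force"],o["contact_force"],o["orientation"])
s=ctrl.camera("side");a=ctrl.camera("scene");w=ctrl.camera("wrist");pickle.dump((a,s,w),open("c7.pkl","wb"))
p=o["tcp_pos"]
for n,c in(("a",a),("s",s),("w",w)):print(n,proj(c,[p,p+[0,0,.019],p+[.07,-.008,.025],p+[-.07,.008,.025]]).round(1).tolist())
cv2.imwrite("pics/c7.png",np.hstack([panel(w["img"],220,120,1.5,266,600),np.vstack([panel(a["img"],225,120,5,532),panel(s["img"],345,130,5,532)])]))
```

```text
[ 0.4218 -0.2828  0.0778] 0.0005074159005192169 0.0 [-0.5613 -0.3772 -0.5968] [ 0.9984 -0.0558 -0.      0.    ]
a [[266.2, 159.9], [265.9, 155.9], [244.2, 164.6], [287.0, 144.7]]
s [[390.4, 180.6], [391.0, 175.8], [368.6, 166.0], [414.3, 182.6]]
w [[312.7, 272.2], [312.7, 284.8], [312.8, 151.4], [312.5, 401.7]]
```

View pics/c7.png

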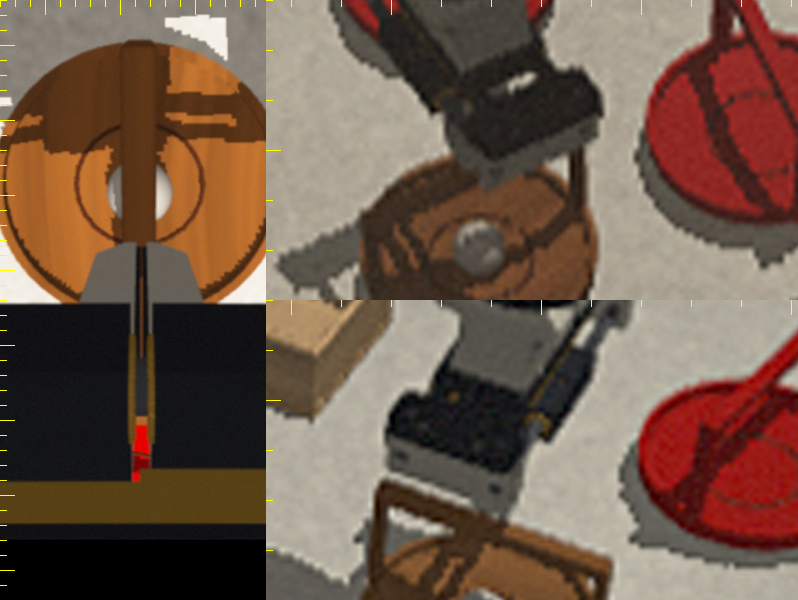

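The wrist and side views show the shut fingertips just above the bar. The tips really sit higher than the reported TCP, at wrist row ~282 instead of 272 and side (391.8,173) instead of (390.4,180.6). I'll put a number on that.

Run:
```python
from h import *
import pickle
np.set_printoptions(precision=4,suppress=True)
a,s,w=pickle.load(open("c7.pkl","rb"))
print("tip tri",tri(a,[269.8,157.4],s,[391.8,173]))
print("K",w["intrinsics"][0])
# depth of the open tips from w1: inner edges 217 and 408, 93 mm apart
c=pickle.load(open("w1.pkl","rb"));tcp=np.array([.50926995,.01635677,.25959065])
o,v=ray(c,[(217,283),(408,283)]);sc=.0931/np.linalg.norm((v[0]-v[1])[:2]);P=o+v.mean(0)*sc
print("tip rel tcp, tool axes",Rt(78.88).T@(P-tcp))
# bar top height now, from its end points in scene/side
g=lambda x,y,o:[o[0]+(x-266)/5,o[1]+(y-o[2])/5]
print("bar end",tri(a,g(577,150,(225,120,0)),s,g(605,562,(345,130,300))))
for r in range(255,290,3):print(r,w["img"][r,306:320].astype(int).sum(1))
```

```text
tip tri (array([ 0.4204, -0.2653,  0.1168]), np.float64(0.012793765656548741))
K [361.698    0.     314.0083]
tip rel tcp, tool axes [ 0.0089 -0.0013 -0.037 ]
bar end (array([ 0.3581, -0.2663,  0.1022]), np.float64(0.01288738824890325))
255 [161 155 163 159 161 166 170 161 171 173 170 165 175 164]
258 [157 158 163 160 166 165 169 164 167 169 168 171 165 169]
261 [160 158 164 159 168 162 159 163 169 167 166 165 170 169]
264 [160 162 166 169 162 162 166 164 172 175 165 170 165 172]
267 [159 164 162 162 162 161 163 173 167 169 170 166 167 168]
270 [164 164 168 163 158 159 173 168 167 170 164 167 164 169]
273 [164 160 162 161 160 167 159 168 167 170 172 169 164 168]
276 [159 164 159 163 162 168 165 166 166 167 166 172 172 163]
279 [164 161 162 162 160 167 169 164 167 163 169 170 162 170]
282 [266 273 272 269 243 197 163 168 166 165 175 194 235 269]
285 [284 283 291 280 229 135  66  82 105  93  66 129 226 277]
288 [286 286 290 280 227 112  64  80  99  77  56 120 220 278]
```

The tips sit about 30 mm behind the reported TCP, so I need to go about 27 mm lower. I'll open first and watch the force on the way down.

Call:
send_rows(motion=[{"fingers": 5, "dx": 0, "dy": 0, "dz": -1, "rx": 0, "ry": 0, "rz": 0}, {"fingers": 5, "dx": 0, "dy": 0, "dz": -1, "rx": 0, "ry": 0, "rz": 0}, {"fingers": 5, "dx": 0, "dy": 0, "dz": -1, "rx": 0, "ry": 0, "rz": 0}, {"fingers": 5, "dx": 0, "dy": 0, "dz": -1, "rx": 0, "ry": 0, "rz": 0}, {"fingers": 5, "dx": 0, "dy": 0, "dz": -1, "rx": 0, "ry": 0, "rz": 0}, {"fingers": 5, "dx": 0, "dy": 0, "dz": -1, "rx": 0, "ry": 0, "rz": 0}, {"fingers": 5, "dx": 0, "dy": 0, "dz": -0.5, "rx": 0, "ry": 0, "rz": 0}, {"fingers": 5, "dx": 0, "dy": 0, "dz": 0, "rx": 0, "ry": 0, "rz": 0}, {"fingers": 5, "dx": 0, "dy": 0, "dz": 0.5, "rx": 0, "ry": 0, "rz": 0}, {"fingers": 5, "dx": 0, "dy": 0, "dz": 1, "rx": 0, "ry": 0, "rz": 0}], newtons=5)

```text
t: 16.3
tcp_pos: [0.4217, -0.2827, 0.0672]
orientation: [0.998, -0.056, -0.0, -0.0]
contact_force: [-0.0, 0.3, 0.6]
opening: 0.0503
finger_force: 0.0
```

Call:
send_rows(motion=[{"fingers": 5, "dx": 0, "dy": 0, "dz": 0.4, "rx": 0, "ry": 0, "rz": 0}, {"fingers": 5, "dx": 0, "dy": 0, "dz": 0.8, "rx": 0, "ry": 0, "rz": 0}, {"fingers": 5, "dx": 0, "dy": 0, "dz": 1.2, "rx": 0, "ry": 0, "rz": 0}, {"fingers": 5, "dx": 0, "dy": 0, "dz": 1.7, "rx": 0, "ry": 0, "rz": 0}, {"fingers": 5, "dx": 0, "dy": 0, "dz": 1.7, "rx": 0, "ry": 0, "rz": 0}])

```text
t: 16.8
tcp_pos: [0.4216, -0.2826, 0.0502]
orientation: [0.998, -0.056, -0.0, -0.0]
contact_force: [-0.3, 0.2, -1.1]
opening: 0.0499
finger_force: 0.0
```

Call:
send_rows(motion=[{"fingers": 3, "dx": 0, "dy": 0, "dz": 0, "rx": 0, "ry": 0, "rz": 0}, {"fingers": 2.5, "dx": 0, "dy": 0, "dz": 0, "rx": 0, "ry": 0, "rz": 0}, {"fingers": 2, "dx": 0, "dy": 0, "dz": 0, "rx": 0, "ry": 0, "rz": 0}, {"fingers": 1.7, "dx": 0, "dy": 0, "dz": 0, "rx": 0, "ry": 0, "rz": 0}, {"fingers": 1.4, "dx": 0, "dy": 0, "dz": 0, "rx": 0, "ry": 0, "rz": 0}, {"fingers": 1.2, "dx": 0, "dy": 0, "dz": 0, "rx": 0, "ry": 0, "rz": 0}, {"fingers": 1, "dx": 0, "dy": 0, "dz": 0, "rx": 0, "ry": 0, "rz": 0}, {"fingers": 0.8, "dx": 0, "dy": 0, "dz": 0, "rx": 0, "ry": 0, "rz": 0}, {"fingers": 0.6, "dx": 0, "dy": 0, "dz": 0, "rx": 0, "ry": 0, "rz": 0}, {"fingers": 0.6, "dx": 0, "dy": 0, "dz": 0, "rx": 0, "ry": 0, "rz": 0}], newtons=5)

```text
t: 17.8
tcp_pos: [0.4219, -0.2826, 0.0509]
orientation: [0.998, -0.056, -0.0, -0.0]
contact_force: [-0.3, 1.4, 2.6]
opening: 0.0122
finger_force: 5.0
```

The bar is now held, with a 12.2 mm opening that matches its width. I'm firming the grip and lifting slowly.

Call:
send_rows(motion=[{"fingers": 0, "dx": 0, "dy": 0, "dz": 0, "rx": 0, "ry": 0, "rz": 0}, {"fingers": 0, "dx": 0, "dy": 0, "dz": 0, "rx": 0, "ry": 0, "rz": 0}, {"fingers": 0, "dx": 0, "dy": 0, "dz": -0.1, "rx": 0, "ry": 0, "rz": 0}, {"fingers": 0, "dx": 0, "dy": 0, "dz": -0.2, "rx": 0, "ry": 0, "rz": 0}, {"fingers": 0, "dx": 0, "dy": 0, "dz": -0.4, "rx": 0, "ry": 0, "rz": 0}, {"fingers": 0, "dx": 0, "dy": 0, "dz": -0.6, "rx": 0, "ry": 0, "rz": 0}, {"fingers": 0, "dx": 0, "dy": 0, "dz": -0.9, "rx": 0, "ry": 0, "rz": 0}, {"fingers": 0, "dx": 0, "dy": 0, "dz": -1.2, "rx": 0, "ry": 0, "rz": 0}, {"fingers": 0, "dx": 0, "dy": 0, "dz": -1.4, "rx": 0, "ry": 0, "rz": 0}, {"fingers": 0, "dx": 0, "dy": 0, "dz": -1.5, "rx": 0, "ry": 0, "rz": 0}], newtons=30)

```text
t: 18.8
tcp_pos: [0.4219, -0.2829, 0.0661]
orientation: [0.998, -0.056, 0.0, 0.0]
contact_force: [-0.1, 0.5, -2.7]
opening: 0.012
finger_force: 30.0
```

Run:
```python
from h import *
import pickle
np.set_printoptions(precision=4,suppress=True)
o=ctrl.get_obs();print(o["tcp_pos"],o["opening"],o["finger_force"],o["contact_force"],o["moment"])
w=ctrl.camera("wrist");im=w["img"]
def ball(w):
    h=cv2.cvtColor(w["img"],cv2.COLOR_RGB2HSV);m=((h[...,1]<70)&(h[...,2]>70)).astype(np.uint8)
    m[:,:250]=0;m[:,380:]=0;m[:150]=0;m[281:]=0
    n,l,s,c=cv2.connectedComponentsWithStats(m);return [(s[i].tolist(),c[i].round(1).tolist()) for i in range(1,n) if s[i,4]>30]
print(ball(w));print(proj(w,o["tcp_pos"]+np.array([0,0,-.025])).round(1))
cv2.imwrite("pics/w8.png",im[:,:,::-1])
h=cv2.cvtColor(im,cv2.COLOR_RGB2HSV);m=((h[...,0]<18)&(h[...,1]>110)).astype(np.uint8);m[290:]=0;m[:,:200]=0;m[:,430:]=0
y,x=np.nonzero(m);print(x.min(),x.max(),y.min())
go(o["tcp_pos"][0],o["tcp_pos"][1],.19,-6.4)
```

```text
[ 0.4219 -0.2829  0.0661] 0.011969806699366594 29.99942421913147 [-0.1007  0.4515 -2.6691] [0.0341 0.0009 0.0101]
[([250, 150, 46, 19, 351], [263.4, 155.2]), ([332, 150, 48, 20, 389], [364.8, 155.4]), ([290, 242, 11, 38, 294], [296.1, 260.4]), ([327, 243, 11, 37, 262], [331.4, 260.8])]
[[312.9 258.6]]
205 422 148
t 18.85 d [ -0.     0.   -12.39] r [ 0.0002 -0.0003  0.0001] | psi now -6.39
```

The dish is off the table: the force is -2.7 N, as expected for dish plus ball, and the ball is centred at column ~314. I'll raise it above the board, then travel gently.

Call:
send_rows(motion=[{"fingers": 0, "dx": 0, "dy": 0, "dz": -0.4, "rx": 0, "ry": 0, "rz": 0}, {"fingers": 0, "dx": 0, "dy": 0, "dz": -1.2, "rx": 0, "ry": 0, "rz": 0}, {"fingers": 0, "dx": 0, "dy": 0, "dz": -2.6, "rx": 0, "ry": 0, "rz": 0}, {"fingers": 0, "dx": 0, "dy": 0, "dz": -4.4, "rx": 0, "ry": 0, "rz": 0}, {"fingers": 0, "dx": 0, "dy": 0, "dz": -6.4, "rx": 0, "ry": 0, "rz": 0}, {"fingers": 0, "dx": 0, "dy": 0, "dz": -8.4, "rx": 0, "ry": 0, "rz": 0}, {"fingers": 0, "dx": 0, "dy": 0, "dz": -10.4, "rx": 0, "ry": 0, "rz": 0}, {"fingers": 0, "dx": 0, "dy": 0, "dz": -12.2, "rx": 0, "ry": 0, "rz": 0}, {"fingers": 0, "dx": 0, "dy": 0, "dz": -13.6, "rx": 0, "ry": 0, "rz": 0}, {"fingers": 0, "dx": 0, "dy": 0, "dz": -14.4, "rx": 0, "ry": 0, "rz": 0}])

```text
t: 19.85
tcp_pos: [0.422, -0.2829, 0.2115]
orientation: [0.998, -0.056, 0.001, 0.0]
contact_force: [-0.2, -0.7, -3.6]
opening: 0.0117
finger_force: 30.0
```

```bash
cat >> h.py <<'E'
def ball(w):
    h=cv2.cvtColor(w["img"],cv2.COLOR_RGB2HSV);m=((h[...,1]<70)&(h[...,2]>70)).astype(np.uint8)
    m[:,:250]=0;m[:,380:]=0;m[:150]=0;m[281:]=0
    n,l,s,c=cv2.connectedComponentsWithStats(m);return [s[i].tolist() for i in range(1,n) if s[i,4]>60]
E
python3 - <<'E'
from h import *
o=ctrl.get_obs();print(o["tcp_pos"],o["contact_force"],o["moment"]);w=ctrl.camera("wrist");print(ball(w))
go(.6275,-.0068,.21,-6.4)
E
```

```text
[ 0.42204998 -0.28292218  0.21148076] [-0.24474525 -0.73395522 -3.55610212] [0.07874437 0.046526   0.01716771]
[[250, 150, 45, 19, 350], [332, 150, 48, 20, 398], [290, 242, 11, 38, 297], [328, 242, 10, 38, 262]]
t 19.9 d [ 17.31 -29.74   0.21] r [ 0.001  -0.0024  0.    ] | psi now -6.4
```

Call:
send_rows(motion=[{"fingers": 0, "dx": 0.1, "dy": -0.17, "dz": 0, "rx": 0, "ry": 0, "rz": 0}, {"fingers": 0, "dx": 0.3, "dy": -0.52, "dz": 0, "rx": 0, "ry": 0, "rz": 0}, {"fingers": 0, "dx": 0.6, "dy": -1.04, "dz": 0, "rx": 0, "ry": 0, "rz": 0}, {"fingers": 0, "dx": 1.0, "dy": -1.73, "dz": 0, "rx": 0, "ry": 0, "rz": 0}, {"fingers": 0, "dx": 1.5, "dy": -2.58, "dz": 0, "rx": 0, "ry": 0, "rz": 0}, {"fingers": 0, "dx": 2.0, "dy": -3.44, "dz": 0, "rx": 0, "ry": 0, "rz": 0}, {"fingers": 0, "dx": 2.5, "dy": -4.3, "dz": 0, "rx": 0, "ry": 0, "rz": 0}, {"fingers": 0, "dx": 3.0, "dy": -5.16, "dz": 0, "rx": 0, "ry": 0, "rz": 0}, {"fingers": 0, "dx": 3.5, "dy": -6.02, "dz": 0, "rx": 0, "ry": 0, "rz": 0}, {"fingers": 0, "dx": 4.0, "dy": -6.88, "dz": 0, "rx": 0, "ry": 0, "rz": 0}])

```text
t: 20.9
tcp_pos: [0.4698, -0.2181, 0.2098]
orientation: [0.998, -0.056, 0.0, -0.0]
contact_force: [-0.2, 0.4, -2.7]
opening: 0.0118
finger_force: 30.0
```

Call:
send_rows(motion=[{"fingers": 0, "dx": 0.5, "dy": -0.86, "dz": 0, "rx": 0, "ry": 0, "rz": 0}, {"fingers": 0, "dx": 1.0, "dy": -1.72, "dz": 0, "rx": 0, "ry": 0, "rz": 0}, {"fingers": 0, "dx": 1.5, "dy": -2.58, "dz": 0, "rx": 0, "ry": 0, "rz": 0}, {"fingers": 0, "dx": 2.0, "dy": -3.44, "dz": 0, "rx": 0, "ry": 0, "rz": 0}, {"fingers": 0, "dx": 2.5, "dy": -4.3, "dz": 0, "rx": 0, "ry": 0, "rz": 0}, {"fingers": 0, "dx": 3.0, "dy": -5.16, "dz": 0, "rx": 0, "ry": 0, "rz": 0}, {"fingers": 0, "dx": 3.5, "dy": -6.02, "dz": 0, "rx": 0, "ry": 0, "rz": 0}, {"fingers": 0, "dx": 4.0, "dy": -6.88, "dz": 0, "rx": 0, "ry": 0, "rz": 0}, {"fingers": 0, "dx": 4.5, "dy": -7.74, "dz": 0, "rx": 0, "ry": 0, "rz": 0}, {"fingers": 0, "dx": 5.0, "dy": -8.6, "dz": 0, "rx": 0, "ry": 0, "rz": 0}])

```text
t: 21.9
tcp_pos: [0.529, -0.1383, 0.2098]
orientation: [0.998, -0.056, -0.0, 0.0]
contact_force: [-0.1, 0.5, -2.7]
opening: 0.0123
finger_force: 30.0
```

Call:
send_rows(motion=[{"fingers": 0, "dx": 0.5, "dy": -0.86, "dz": 0, "rx": 0, "ry": 0, "rz": 0}, {"fingers": 0, "dx": 1.0, "dy": -1.72, "dz": 0, "rx": 0, "ry": 0, "rz": 0}, {"fingers": 0, "dx": 1.5, "dy": -2.58, "dz": 0, "rx": 0, "ry": 0, "rz": 0}, {"fingers": 0, "dx": 2.0, "dy": -3.44, "dz": 0, "rx": 0, "ry": 0, "rz": 0}, {"fingers": 0, "dx": 2.5, "dy": -4.3, "dz": 0, "rx": 0, "ry": 0, "rz": 0}, {"fingers": 0, "dx": 3.0, "dy": -5.16, "dz": 0, "rx": 0, "ry": 0, "rz": 0}, {"fingers": 0, "dx": 3.5, "dy": -6.02, "dz": 0, "rx": 0, "ry": 0, "rz": 0}, {"fingers": 0, "dx": 4.0, "dy": -6.88, "dz": 0, "rx": 0, "ry": 0, "rz": 0}, {"fingers": 0, "dx": 4.5, "dy": -7.74, "dz": 0, "rx": 0, "ry": 0, "rz": 0}, {"fingers": 0, "dx": 5.0, "dy": -8.6, "dz": 0, "rx": 0, "ry": 0, "rz": 0}])

```text
t: 22.9
tcp_pos: [0.5883, -0.0584, 0.2098]
orientation: [0.998, -0.056, -0.0, 0.0]
contact_force: [-0.6, 0.2, -3.8]
opening: 0.012
finger_force: 30.0
```

Call:
send_rows(motion=[{"fingers": 0, "dx": 0.5, "dy": -0.86, "dz": 0, "rx": 0, "ry": 0, "rz": 0}, {"fingers": 0, "dx": 1.0, "dy": -1.72, "dz": 0, "rx": 0, "ry": 0, "rz": 0}, {"fingers": 0, "dx": 1.5, "dy": -2.58, "dz": 0, "rx": 0, "ry": 0, "rz": 0}, {"fingers": 0, "dx": 2.0, "dy": -3.44, "dz": 0, "rx": 0, "ry": 0, "rz": 0}, {"fingers": 0, "dx": 2.4, "dy": -4.12, "dz": 0, "rx": 0, "ry": 0, "rz": 0}, {"fingers": 0, "dx": 2.7, "dy": -4.64, "dz": 0, "rx": 0, "ry": 0, "rz": 0}, {"fingers": 0, "dx": 2.9, "dy": -4.99, "dz": 0, "rx": 0, "ry": 0, "rz": 0}, {"fingers": 0, "dx": 3.0, "dy": -5.16, "dz": 0, "rx": 0, "ry": 0, "rz": 0}, {"fingers": 0, "dx": 3.0, "dy": -5.16, "dz": 0, "rx": 0, "ry": 0, "rz": 0}, {"fingers": 0, "dx": 3.0, "dy": -5.16, "dz": 0, "rx": 0, "ry": 0, "rz": 0}])

```text
t: 23.9
tcp_pos: [0.6232, -0.0115, 0.2098]
orientation: [0.998, -0.056, -0.0, 0.0]
contact_force: [-0.1, 0.3, -2.7]
opening: 0.0118
finger_force: 30.0
```

Run:
```python
from h import *
o=ctrl.get_obs();print(o["tcp_pos"],o["contact_force"],o["moment"]);w=ctrl.camera("wrist");print(ball(w))
go(.6275,-.0068,.21,78.8)
```

```text
[ 0.62316173 -0.01151038  0.20979981] [-0.1303581   0.27247871 -2.7322208 ] [ 0.02983054 -0.02360602  0.07586169]
[[332, 150, 48, 10, 299], [290, 242, 11, 37, 298], [328, 242, 10, 37, 270]]
t 23.95 d [ 0.38 -0.52 -0.02] r [ 1.0000e-04  3.0000e-04 -1.4874e+00] | psi now -6.42
```

Call:
send_rows(motion=[{"fingers": 0, "dx": 0.02, "dy": -0.03, "dz": 0, "rx": 0, "ry": 0, "rz": -0.02}, {"fingers": 0, "dx": 0.06, "dy": -0.08, "dz": 0, "rx": 0, "ry": 0, "rz": -0.06}, {"fingers": 0, "dx": 0.11, "dy": -0.15, "dz": 0, "rx": 0, "ry": 0, "rz": -0.11}, {"fingers": 0, "dx": 0.16, "dy": -0.22, "dz": 0, "rx": 0, "ry": 0, "rz": -0.16}, {"fingers": 0, "dx": 0.21, "dy": -0.29, "dz": 0, "rx": 0, "ry": 0, "rz": -0.21}, {"fingers": 0, "dx": 0.26, "dy": -0.36, "dz": 0, "rx": 0, "ry": 0, "rz": -0.26}, {"fingers": 0, "dx": 0.31, "dy": -0.43, "dz": 0, "rx": 0, "ry": 0, "rz": -0.31}, {"fingers": 0, "dx": 0.35, "dy": -0.48, "dz": 0, "rx": 0, "ry": 0, "rz": -0.36}, {"fingers": 0, "dx": 0.38, "dy": -0.51, "dz": 0, "rx": 0, "ry": 0, "rz": -0.41}, {"fingers": 0, "dx": 0.38, "dy": -0.52, "dz": 0, "rx": 0, "ry": 0, "rz": -0.46}])

```text
t: 24.95
tcp_pos: [0.6277, -0.0066, 0.2098]
orientation: [0.985, 0.175, -0.0, 0.0]
contact_force: [-0.3, 0.0, -3.1]
opening: 0.0117
finger_force: 30.0
```

Call:
send_rows(motion=[{"fingers": 0, "dx": 0, "dy": 0, "dz": 0, "rx": 0, "ry": 0, "rz": -0.05}, {"fingers": 0, "dx": 0, "dy": 0, "dz": 0, "rx": 0, "ry": 0, "rz": -0.1}, {"fingers": 0, "dx": 0, "dy": 0, "dz": 0, "rx": 0, "ry": 0, "rz": -0.15}, {"fingers": 0, "dx": 0, "dy": 0, "dz": 0, "rx": 0, "ry": 0, "rz": -0.2}, {"fingers": 0, "dx": 0, "dy": 0, "dz": 0, "rx": 0, "ry": 0, "rz": -0.25}, {"fingers": 0, "dx": 0, "dy": 0, "dz": 0, "rx": 0, "ry": 0, "rz": -0.3}, {"fingers": 0, "dx": 0, "dy": 0, "dz": 0, "rx": 0, "ry": 0, "rz": -0.35}, {"fingers": 0, "dx": 0, "dy": 0, "dz": 0, "rx": 0, "ry": 0, "rz": -0.4}, {"fingers": 0, "dx": 0, "dy": 0, "dz": 0, "rx": 0, "ry": 0, "rz": -0.45}, {"fingers": 0, "dx": 0, "dy": 0, "dz": 0, "rx": 0, "ry": 0, "rz": -0.5}])

```text
t: 25.95
tcp_pos: [0.6276, -0.0067, 0.2098]
orientation: [0.911, 0.413, -0.0, 0.0]
contact_force: [0.7, -0.1, -2.8]
opening: 0.0117
finger_force: 30.0
```

Call:
send_rows(motion=[{"fingers": 0, "dx": 0, "dy": 0, "dz": 0, "rx": 0, "ry": 0, "rz": -0.06}, {"fingers": 0, "dx": 0, "dy": 0, "dz": 0, "rx": 0, "ry": 0, "rz": -0.12}, {"fingers": 0, "dx": 0, "dy": 0, "dz": 0, "rx": 0, "ry": 0, "rz": -0.18}, {"fingers": 0, "dx": 0, "dy": 0, "dz": 0, "rx": 0, "ry": 0, "rz": -0.24}, {"fingers": 0, "dx": 0, "dy": 0, "dz": 0, "rx": 0, "ry": 0, "rz": -0.3}, {"fingers": 0, "dx": 0, "dy": 0, "dz": 0, "rx": 0, "ry": 0, "rz": -0.36}, {"fingers": 0, "dx": 0, "dy": 0, "dz": 0, "rx": 0, "ry": 0, "rz": -0.42}, {"fingers": 0, "dx": 0, "dy": 0, "dz": 0, "rx": 0, "ry": 0, "rz": -0.47}, {"fingers": 0, "dx": 0, "dy": 0, "dz": 0, "rx": 0, "ry": 0, "rz": -0.51}, {"fingers": 0, "dx": 0, "dy": 0, "dz": 0, "rx": 0, "ry": 0, "rz": -0.527}])

```text
t: 26.95
tcp_pos: [0.6276, -0.0068, 0.2098]
orientation: [0.772, 0.635, -0.0, 0.0]
contact_force: [-0.8, 0.3, -3.9]
opening: 0.0122
finger_force: 30.0
```

Run:
```python
from h import *
o=ctrl.get_obs();print(o["tcp_pos"],o["contact_force"],o["moment"]);w=ctrl.camera("wrist");print(ball(w))
go(.6275,-.0068,.1455,78.8)
```

```text
[ 0.62764841 -0.00682516  0.20981623] [-0.76686276  0.3288156  -3.87621519] [-0.05066685 -0.07676175 -0.04108987]
[[366, 150, 14, 20, 217], [290, 242, 11, 37, 302], [328, 242, 10, 37, 266]]
t 27.0 d [-0.   -0.01  6.43] r [-0.      0.0001  0.0016] | psi now 78.89
```

Call:
send_rows(motion=[{"fingers": 0, "dx": 0, "dy": 0, "dz": 0.3, "rx": 0, "ry": 0, "rz": 0}, {"fingers": 0, "dx": 0, "dy": 0, "dz": 0.9, "rx": 0, "ry": 0, "rz": 0}, {"fingers": 0, "dx": 0, "dy": 0, "dz": 1.8, "rx": 0, "ry": 0, "rz": 0}, {"fingers": 0, "dx": 0, "dy": 0, "dz": 2.8, "rx": 0, "ry": 0, "rz": 0}, {"fingers": 0, "dx": 0, "dy": 0, "dz": 3.8, "rx": 0, "ry": 0, "rz": 0}, {"fingers": 0, "dx": 0, "dy": 0, "dz": 4.8, "rx": 0, "ry": 0, "rz": 0}, {"fingers": 0, "dx": 0, "dy": 0, "dz": 5.6, "rx": 0, "ry": 0, "rz": 0}, {"fingers": 0, "dx": 0, "dy": 0, "dz": 6.1, "rx": 0, "ry": 0, "rz": 0}, {"fingers": 0, "dx": 0, "dy": 0, "dz": 6.4, "rx": 0, "ry": 0, "rz": 0}, {"fingers": 0, "dx": 0, "dy": 0, "dz": 6.4, "rx": 0, "ry": 0, "rz": 0}])

```text
t: 28.0
tcp_pos: [0.6276, -0.0064, 0.1455]
orientation: [0.773, 0.635, -0.0, -0.0]
contact_force: [0.5, -0.2, -3.0]
opening: 0.0119
finger_force: 30.0
```

Call:
send_rows(motion=[{"fingers": 0, "dx": 0, "dy": 0, "dz": 0, "rx": 0, "ry": 0, "rz": 0}, {"fingers": 0, "dx": 0, "dy": 0, "dz": 0, "rx": 0, "ry": 0, "rz": 0}, {"fingers": 0, "dx": 0, "dy": 0, "dz": 0, "rx": 0, "ry": 0, "rz": 0}, {"fingers": 0, "dx": 0, "dy": 0, "dz": 0, "rx": 0, "ry": 0, "rz": 0}, {"fingers": 0, "dx": 0, "dy": 0, "dz": 0, "rx": 0, "ry": 0, "rz": 0}, {"fingers": 0, "dx": 0, "dy": 0, "dz": 0, "rx": 0, "ry": 0, "rz": 0}, {"fingers": 0, "dx": 0, "dy": 0, "dz": 0, "rx": 0, "ry": 0, "rz": 0}])

```text
t: 28.7
tcp_pos: [0.6277, -0.0064, 0.1458]
orientation: [0.773, 0.635, -0.0, -0.0]
contact_force: [-0.0, -0.5, -2.7]
opening: 0.0117
finger_force: 30.0
```

Run:
```python
from h import *
import pickle
np.set_printoptions(precision=4,suppress=True)
o=ctrl.get_obs();print(o["tcp_pos"],o["contact_force"],o["finger_force"],abs(o["joint_vel"]).max());w=ctrl.camera("wrist");s=ctrl.camera("side");a=ctrl.camera("scene");print(ball(w))
go(.6275,-.0068,.1455,78.8)
pickle.dump((a,s,w),open("c9.pkl","wb"))
# ball in scene/side (grey inside dish) vs expected spot over the mark
for n,c in(("a",a),("s",s)):
    e=proj(c,[.6275,-.0068,.095+.026])[0];print(n,"expect",e.round(1))
    h=cv2.cvtColor(c["img"],cv2.COLOR_RGB2HSV);m=((h[...,1]<70)&(h[...,2]>60)).astype(np.uint8)
    k=np.zeros_like(m);cv2.circle(k,tuple(int(i) for i in e),22,1,-1);nn,l,st,ce=cv2.connectedComponentsWithStats(m*k)
    print([(st[i].tolist(),ce[i].round(1).tolist()) for i in range(1,nn) if st[i,4]>15])
# board in wrist view: predicted top edge corners and colours near them
P=np.vstack([[.515,.0162,.125]+np.array([.194,.981,0])*q for q in(-.06,.06)]);print(proj(s,P).round(1),proj(a,P).round(1))
```

```text
[ 0.6277 -0.0064  0.1458] [-0.0134 -0.4776 -2.6548] 29.99941349029541 0.00209826112626329
[[375, 150, 5, 20, 77], [290, 241, 11, 38, 311], [328, 242, 10, 37, 265]]
t 28.85 d [-0.04 -0.01  0.03] r [-0.0001 -0.      0.0001] | psi now 78.8
a expect [263.2 256.5]
[([266, 235, 5, 10, 40], [268.1, 239.0]), ([255, 240, 6, 9, 40], [257.8, 243.9]), ([258, 249, 10, 13, 85], [262.4, 255.7])]
s expect [285.2 217. ]
[([284, 195, 13, 11, 78], [288.1, 199.5]), ([272, 196, 8, 5, 18], [276.4, 198.2]), ([279, 211, 12, 13, 119], [284.5, 217.2])]
[[334.6 219.7]
 [309.2 249.8]] [[293.4 221.4]
 [313.8 257.1]]
```

The ball is within about 1 px of where it should be in both fixed views, so the dish is at the right height and over the mark. The force equals the dish's weight, so it touches nothing else, and the arm is at rest. I'm handing in.

```bash
python3 -c "
from station import ctrl
print(ctrl.finish_job())"
```

```text
the job is handed in; nothing more can be done
None
```

I handed the job in at about 29 s of the 72 s allowed: the board is home in the slot and let go, and the dish is held level over the mark about 8 cm above the deck, handle parallel to the board and ball centred; no verdict was returned.

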